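# Turn the specimen carriers face up and pack the kit tray

## Task

Slip the blade of the lifter under the edge of each black specimen carrier and turn it over so that its silver frame with the amber window faces up (never turn a carrier with the fingers), then lay all the carriers face up and flat on the floor of the rimmed tray. Add exactly two of the four small cover-slip boxes, standing flat on the tray floor, leave the other two outside, and stand the lifter back on its blue mat. Leave everything else where it is.

Things in the scene. Friction and masses are not known exactly. Their poses are not given: they have to be found in the camera images.
- carrier_1: specimen carrier: black plate 56 (x) x 68 (y) x 4 mm; on its face a silver frame 30 (x) x 44 (y) mm, 9 mm high, round an amber window. Origin: centre of the plate's plain back, z out of the face. Starts face down on its frame (z down): the plate overhangs 13 mm at the long, 12 mm at the short edges, 9 mm above the worktop. Face up, grip the frame across 30 mm. 2 or 3 present
- carrier_2: specimen carrier: black plate 56 (x) x 68 (y) x 4 mm; on its face a silver frame 30 (x) x 44 (y) mm, 9 mm high, round an amber window. Origin: centre of the plate's plain back, z out of the face. Starts face down on its frame (z down): the plate overhangs 13 mm at the long, 12 mm at the short edges, 9 mm above the worktop. Face up, grip the frame across 30 mm. 2 or 3 present
- carrier_3: specimen carrier: black plate 56 (x) x 68 (y) x 4 mm; on its face a silver frame 30 (x) x 44 (y) mm, 9 mm high, round an amber window. Origin: centre of the plate's plain back, z out of the face. Starts face down on its frame (z down): the plate overhangs 13 mm at the long, 12 mm at the short edges, 9 mm above the worktop. Face up, grip the frame across 30 mm. 2 or 3 present
- slip_box_1: closed cardboard box of cover slips, 34 x 34 mm and 14 mm high, white with a printed top; origin at the centre of its underside, z up. All four boxes are alike and always present.
- slip_box_2: closed cardboard box of cover slips, 34 x 34 mm and 14 mm high, white with a printed top; origin at the centre of its underside, z up. All four boxes are alike and always present.
- slip_box_3: closed cardboard box of cover slips, 34 x 34 mm and 14 mm high, white with a printed top; origin at the centre of its underside, z up. All four boxes are alike and always present.
- slip_box_4: closed cardboard box of cover slips, 34 x 34 mm and 14 mm high, white with a printed top; origin at the centre of its underside, z up. All four boxes are alike and always present.
- lifter: cranked lifter, 90 g, steel, orange handle, standing on foot and blade. Origin below the handle at underside level, x towards the blade, z up. Handle: x -40 to +30 mm, 14 mm wide, z 28 to 44 mm; grip across it at x = 0. Blade: x 44 to 100 mm, 34 mm wide, z 0 to 2 mm; a sloping neck joins them. Foot under the handle: 20 x 40 mm at x = -3 mm, underside z = 0, on a post 10 mm wide
- lifter_tip (a point): middle of the front edge of the lifter's blade: 100 mm ahead of the lifter's origin along x, 1 mm above its underside (half the blade's thickness)
- tray: fixed square metal tray with a green floor and a low rim: 200 x 200 mm outside, rim 5 mm thick and 18 mm high, inner floor 5 mm above the worktop, 190 x 190 mm; origin at the centre of its underside, z up, sides along x and y. Left of it (y over 0.48) stands a fixed microscope 0.4 m tall: if the hand starts near it, draw it in towards the base before swinging across
- mat: fixed blue plastic mat, 190 (x) x 60 (y) x 2 mm, on which the lifter stands at the start, blade along the mat's +x; origin at the centre of its underside
- stain_jar: square glass staining jar with lid, 56 x 56 x 104 mm, a bystander; origin at its underside centre
- forceps: steel forceps lying on the worktop, 135 mm long along its y, a bystander; origin at its middle on the worktop
There are look-alikes about, which are no part of the job. Leave any yellow look-alike of the lifter alone.

How it is judged (in metres and radians):
At the end, for the whole second after the job is handed in: Each carrier present lies flat, face up (0.1 rad) and at rest on the tray floor; exactly two cover-slip boxes stand flat on the tray floor, the other two are outside it; the lifter stands upright on its mat, its origin within 90 mm along and 35 mm across of the mat centre (x of carrier_1 in the frame of tray between -0.075 and 0.075 m and y of carrier_1 in the frame of tray between -0.075 and 0.075 m and z of carrier_1 in the frame of tray between 0.002 and 0.009 m and angle between each of carrier_1, carrier_2, carrier_3, lifter's own z axis and vertical below 0.1 rad and linear speed of each of carrier_1, carrier_2, carrier_3, lifter below 0.03 m/s and x of carrier_2 in the frame of tray between -0.075 and 0.075 m and y of carrier_2 in the frame of tray between -0.075 and 0.075 m and z of carrier_2 in the frame of tray between 0.002 and 0.009 m and x of carrier_3 in the frame of tray between -0.075 and 0.075 m and y of carrier_3 in the frame of tray between -0.075 and 0.075 m and z of carrier_3 in the frame of tray between 0.002 and 0.009 m and (((x of slip_box_1 in the frame of tray between -0.085 and 0.085 m and y of slip_box_1 in the frame of tray between -0.085 and 0.085 m and z of slip_box_1 in the frame of tray between 0.002 and 0.009 m and angle between slip_box_1's own z axis and vertical below 0.1 rad and linear speed of slip_box_1 below 0.03 m/s) and (x of slip_box_2 in the frame of tray between -0.085 and 0.085 m and y of slip_box_2 in the frame of tray between -0.085 and 0.085 m and z of slip_box_2 in the frame of tray between 0.002 and 0.009 m and angle between slip_box_2's own z axis and vertical below 0.1 rad and linear speed of slip_box_2 below 0.03 m/s) and not (x of slip_box_3 in the frame of tray between -0.112 and 0.112 m and y of slip_box_3 in the frame of tray between -0.112 and 0.112 m and z of slip_box_3 in the frame of tray between -0.01 and 0.2 m) and not (x of slip_box_4 in the frame of tray between -0.112 and 0.112 m and y of slip_box_4 in the frame of tray between -0.112 and 0.112 m and z of slip_box_4 in the frame of tray between -0.01 and 0.2 m)) or ((x of slip_box_1 in the frame of tray between -0.085 and 0.085 m and y of slip_box_1 in the frame of tray between -0.085 and 0.085 m and z of slip_box_1 in the frame of tray between 0.002 and 0.009 m and angle between slip_box_1's own z axis and vertical below 0.1 rad and linear speed of slip_box_1 below 0.03 m/s) and not (x of slip_box_2 in the frame of tray between -0.112 and 0.112 m and y of slip_box_2 in the frame of tray between -0.112 and 0.112 m and z of slip_box_2 in the frame of tray between -0.01 and 0.2 m) and (x of slip_box_3 in the frame of tray between -0.085 and 0.085 m and y of slip_box_3 in the frame of tray between -0.085 and 0.085 m and z of slip_box_3 in the frame of tray between 0.002 and 0.009 m and angle between slip_box_3's own z axis and vertical below 0.1 rad and linear speed of slip_box_3 below 0.03 m/s) and not (x of slip_box_4 in the frame of tray between -0.112 and 0.112 m and y of slip_box_4 in the frame of tray between -0.112 and 0.112 m and z of slip_box_4 in the frame of tray between -0.01 and 0.2 m)) or ((x of slip_box_1 in the frame of tray between -0.085 and 0.085 m and y of slip_box_1 in the frame of tray between -0.085 and 0.085 m and z of slip_box_1 in the frame of tray between 0.002 and 0.009 m and angle between slip_box_1's own z axis and vertical below 0.1 rad and linear speed of slip_box_1 below 0.03 m/s) and not (x of slip_box_2 in the frame of tray between -0.112 and 0.112 m and y of slip_box_2 in the frame of tray between -0.112 and 0.112 m and z of slip_box_2 in the frame of tray between -0.01 and 0.2 m) and not (x of slip_box_3 in the frame of tray between -0.112 and 0.112 m and y of slip_box_3 in the frame of tray between -0.112 and 0.112 m and z of slip_box_3 in the frame of tray between -0.01 and 0.2 m) and (x of slip_box_4 in the frame of tray between -0.085 and 0.085 m and y of slip_box_4 in the frame of tray between -0.085 and 0.085 m and z of slip_box_4 in the frame of tray between 0.002 and 0.009 m and angle between slip_box_4's own z axis and vertical below 0.1 rad and linear speed of slip_box_4 below 0.03 m/s)) or (not (x of slip_box_1 in the frame of tray between -0.112 and 0.112 m and y of slip_box_1 in the frame of tray between -0.112 and 0.112 m and z of slip_box_1 in the frame of tray between -0.01 and 0.2 m) and (x of slip_box_2 in the frame of tray between -0.085 and 0.085 m and y of slip_box_2 in the frame of tray between -0.085 and 0.085 m and z of slip_box_2 in the frame of tray between 0.002 and 0.009 m and angle between slip_box_2's own z axis and vertical below 0.1 rad and linear speed of slip_box_2 below 0.03 m/s) and (x of slip_box_3 in the frame of tray between -0.085 and 0.085 m and y of slip_box_3 in the frame of tray between -0.085 and 0.085 m and z of slip_box_3 in the frame of tray between 0.002 and 0.009 m and angle between slip_box_3's own z axis and vertical below 0.1 rad and linear speed of slip_box_3 below 0.03 m/s) and not (x of slip_box_4 in the frame of tray between -0.112 and 0.112 m and y of slip_box_4 in the frame of tray between -0.112 and 0.112 m and z of slip_box_4 in the frame of tray between -0.01 and 0.2 m)) or (not (x of slip_box_1 in the frame of tray between -0.112 and 0.112 m and y of slip_box_1 in the frame of tray between -0.112 and 0.112 m and z of slip_box_1 in the frame of tray between -0.01 and 0.2 m) and (x of slip_box_2 in the frame of tray between -0.085 and 0.085 m and y of slip_box_2 in the frame of tray between -0.085 and 0.085 m and z of slip_box_2 in the frame of tray between 0.002 and 0.009 m and angle between slip_box_2's own z axis and vertical below 0.1 rad and linear speed of slip_box_2 below 0.03 m/s) and not (x of slip_box_3 in the frame of tray between -0.112 and 0.112 m and y of slip_box_3 in the frame of tray between -0.112 and 0.112 m and z of slip_box_3 in the frame of tray between -0.01 and 0.2 m) and (x of slip_box_4 in the frame of tray between -0.085 and 0.085 m and y of slip_box_4 in the frame of tray between -0.085 and 0.085 m and z of slip_box_4 in the frame of tray between 0.002 and 0.009 m and angle between slip_box_4's own z axis and vertical below 0.1 rad and linear speed of slip_box_4 below 0.03 m/s)) or (not (x of slip_box_1 in the frame of tray between -0.112 and 0.112 m and y of slip_box_1 in the frame of tray between -0.112 and 0.112 m and z of slip_box_1 in the frame of tray between -0.01 and 0.2 m) and not (x of slip_box_2 in the frame of tray between -0.112 and 0.112 m and y of slip_box_2 in the frame of tray between -0.112 and 0.112 m and z of slip_box_2 in the frame of tray between -0.01 and 0.2 m) and (x of slip_box_3 in the frame of tray between -0.085 and 0.085 m and y of slip_box_3 in the frame of tray between -0.085 and 0.085 m and z of slip_box_3 in the frame of tray between 0.002 and 0.009 m and angle between slip_box_3's own z axis and vertical below 0.1 rad and linear speed of slip_box_3 below 0.03 m/s) and (x of slip_box_4 in the frame of tray between -0.085 and 0.085 m and y of slip_box_4 in the frame of tray between -0.085 and 0.085 m and z of slip_box_4 in the frame of tray between 0.002 and 0.009 m and angle between slip_box_4's own z axis and vertical below 0.1 rad and linear speed of slip_box_4 below 0.03 m/s))) and x of lifter in the frame of mat between -0.09 and 0.09 m and y of lifter in the frame of mat between -0.035 and 0.035 m and z of lifter in the frame of mat between -0.002 and 0.006 m); the robot touches nothing.
It fails at once if a carrier is tipped over with the fingers instead of the lifter ((angle between carrier_1's own z axis and vertical between 0.6 and 2.5 rad and contact force between the fingers and carrier_1 above 0.5 N) or (angle between carrier_2's own z axis and vertical between 0.6 and 2.5 rad and contact force between the fingers and carrier_2 above 0.5 N) or (angle between carrier_3's own z axis and vertical between 0.6 and 2.5 rad and contact force between the fingers and carrier_3 above 0.5 N)).
It fails at once if the staining jar or the forceps is pushed away or knocked over (distance of any of stain_jar, forceps from where it was at the start of the episode above 0.03 m or angle between stain_jar's own z axis and vertical above 0.4 rad).
Of carrier_1, carrier_2, carrier_3 only 2 to 3 are there at a start; the rules pass over those that are not, and their reading is None.
At some moment in a run one of carrier_1, carrier_2, carrier_3, slip_box_1, slip_box_2 may be knocked a few centimetres aside while the robot is not near it.
It also fails if it takes over 210 s, if anything falls off the work surface, if the arm or the gripper's body presses on something with over 40 N, if the wrist force passes 120 N, or if a joint passes its speed limit or range.

## Robot

A 6-joint arm with a two-finger parallel gripper is mounted at the origin on a cart in front of the work surface, level with it; the furniture and walls round the work are solid. World frame = base frame: x ahead of the robot, y to its left, z up, the work surface at z = 0. Lengths are in m, angles in degrees, forces in N, time in s.
With the tool pointing down it reaches from about 0.3 to 0.75 m from the base axis. Payload 8.5 kg.
Tool frame: the origin (TCP) lies on the centre line of the jaws, within the pads' length; the fingertips stand 19 mm ahead of it and the grasp point (between the pads) is the TCP; z points along the fingers, x is the direction in which the jaws open and shut, and the axes are right-handed (so a half turn about z gives the same grasp; the last joint's range is limited). The gripper opens to 85 mm and grips with 20 to 120 N. Pads are 22 mm wide; open, the fingers measure 114 mm over their backs; the gripper's body (76 mm by 85 mm) begins 54 mm behind the grasp point. The pads swing forward as they close: fully open they stand 13 mm farther back than shut.
Start: joints at [55.617, 21.807, 74.336, -0, 83.858, -12.336], TCP at [0.206, 0.51, 0.25] pointing down, gripper open.
Joint ranges: [-178.18, 178.18], [-50.72, 133.34], [12.68, 142.11], [-81.47, 261.47], [9.98, 163.14], [-165.26, 165.26]. Speed limits (degrees/s): [136.94, 136.94, 180, 180, 180, 180].

## Interface

Orientations are given as a 3x3 rotation matrix whose columns are the frame's x, y, z axes.
In Python, from rig import env, cams, order gives the robot as it stands.
- The arm moves only by the tool step_arm, never from a script. Its argument "steps" is a list of rows, each an object with "xyz": the shift along the tool's x, y, z normalised to -1 to 1, where 1 is 0.04 m, a list of three; "turn": the turn, a rotation vector about the tool's x, y, z normalised to -1 to 1, where 1 is 0.08 rad, a list of three; "gripper": the gripper command: -1 is shut, 1 is fully open, values between are in proportion. A call has 1 to 20 rows; each row shifts and turns the commanded pose from where the row before left it, along the tool's axes as they then stand; what a row does not reach is not made up. A row lasts 1/12 s, in which the tool goes at most 41.7 mm and 7.16 degrees, less where a joint would pass 70% of its speed; a pose out of reach is approached as far as the arm can. A call with a number of a shift or a turn outside -1 to 1 is refused whole. A call with a gripper value outside its range is refused whole. The fingers move at their own pace and stop on an object; "squeeze" is the grip in N (left out, the last holds). Time passes only in rows, so rows that do not move let the fingers close. It gives the time, the measured TCP pose, the force and the opening at its end, in the units of the state.
- env.observe(): the state, without advancing time (a new reading comes with each control period).
- cams.get_image(name): name is "side" or "top" or "wrist"; returns (picture, depth): 400x640x3 uint8, red, green, blue; 400x640 float32, m along the optical axis (not along the pixel's ray), 0 where there is no reading.
- cams.camera_info(name): a dict with "fx", "fy", "cx", "cy" (pixels), "extrinsics" (4x4, takes a point from camera to world coordinates). Camera axes: x right, y down, z forward; pixel columns grow to the right and rows downward; lengths in m; the calibration is good to about 2 mm. A picture is of the moment at which its call begins: read the wrist's pose just before it. camera_info takes no time and is no camera call; for the wrist camera it gives the pose at the moment of the call.
- order.close_job(): hands the job in, once; it reports no verdict.
The state is a dict: "time_s": time; "q": joint angles; "qvel": joint speeds; "joint_efforts": joint torques, N m; "position": TCP position; "tool_rot": TCP orientation; "ft_force": force on the tool from outside, world axes, zero at the start; "wrist_torque": the same for the moment, N m; "grip_width": finger opening in m.
Only numpy, scipy, OpenCV 4.12 (cv2) and the standard library are available. Lean on these libraries where they do the work, as an engineer would, in place of code of your own. Each camera call takes 0.05 s, during which the arm holds its last target. There are 200 camera calls.

## Working session

There is one attempt and no reset: what is moved stays moved. The work goes in short steps, Python scripts to look and compute and a tool call to move; the robot and the scene stay as the last step left them, time stands still between calls to the robot, and variables do not carry over. Pictures are saved under pics/ and viewed, about 12 in all and at most 16, crops included, and the job is handed in when it is done.

Besides the shell and the picture viewer there is one more tool, called in YAML: its name, and indented under it one key for each argument. step_arm: Moves the arm, as the interface text tells. Scaled input: -1 to 1 covers 0.04 m each way for a shift and 0.08 rad each way for a turn. Its arguments: {"type":"object","properties":{"steps":{"type":"array"},"squeeze":{"type":"number"}},"required":["steps"]}

```bash
mkdir -p pics; ls
cat > h.py <<'E'
import numpy as np, cv2
from rig import env, cams, order
def snap(n,save=None):
    ci=cams.camera_info(n); im,d=cams.get_image(n)
    if save: cv2.imwrite('pics/'+save,cv2.cvtColor(im,cv2.COLOR_RGB2BGR)); np.savez('pics/'+save[:-4],im=im,d=d,**{k:ci[k] for k in('fx','fy','cx','cy','extrinsics')})
    return im,d,ci
def ray(ci,u,v,z):
    T=np.array(ci['extrinsics']); r=T[:3,:3]@np.array([(u-ci['cx'])/ci['fx'],(v-ci['cy'])/ci['fy'],1.]); o=T[:3,3]
    return o+r*(z-o[2])/r[2]
def pts(d,ci):
    v,u=np.mgrid[:d.shape[0],:d.shape[1]]; T=np.array(ci['extrinsics'])
    c=np.stack([(u-ci['cx'])/ci['fx']*d,(v-ci['cy'])/ci['fy']*d,d],-1)
    return c@T[:3,:3].T+T[:3,3]
def proj(ci,p):
    T=np.linalg.inv(np.array(ci['extrinsics'])); c=T[:3,:3]@np.array(p)+T[:3,3]
    return c[0]/c[2]*ci['fx']+ci['cx'],c[1]/c[2]*ci['fy']+ci['cy']
E
python3 - <<'E'
from h import *
np.set_printoptions(precision=4,suppress=True)
for n in('top','side'):
    im,d,ci=snap(n,n+'0.png'); print(n,ci['fx'],np.array(ci['extrinsics']),(d>0).mean())
s=env.observe();print(s)
E
```

```text
pics
top 492.09881994474733 [[-0.0094 -0.9836  0.1802  0.3182]
 [-0.9999  0.0113  0.0094 -0.0474]
 [-0.0113 -0.1801 -0.9836  1.4507]
 [ 0.      0.      0.      1.    ]] 0.99618359375
side 411.70380405458155 [[ 0.8985 -0.3604  0.2506  0.3009]
 [-0.4389 -0.7221  0.5347 -0.6239]
 [-0.0117 -0.5904 -0.807   0.9196]
 [ 0.      0.      0.      1.    ]] 0.99617578125
{'time_s': 0.1, 'q': array([ 55.6174,  21.8366,  74.3793,   0.0015,  83.8572, -12.3352]), 'qvel': array([-0.0411, -0.0816, -0.1523, -0.095 , -0.0283,  0.0046]), 'joint_efforts': array([  0.005 , -44.9217, -23.1658,  -0.0001,   0.0036,   0.0001]), 'position': array([0.2063, 0.5096, 0.2498]), 'tool_rot': array([[ 0.3754,  0.9269, -0.0007],
       [ 0.9269, -0.3754, -0.001 ],
       [-0.0012, -0.0003, -1.    ]]), 'ft_force': array([ 0.3905, -0.861 , -0.6614]), 'wrist_torque': array([-0.0418,  0.0025, -0.0232]), 'grip_width': 0.0855715733375633}
```

View pics/top0.png

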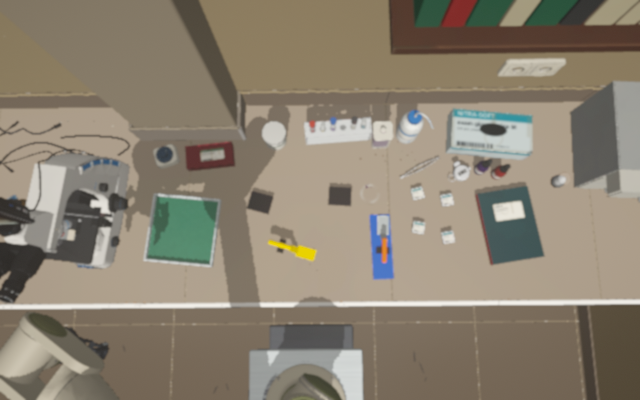

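View pics/side0.png

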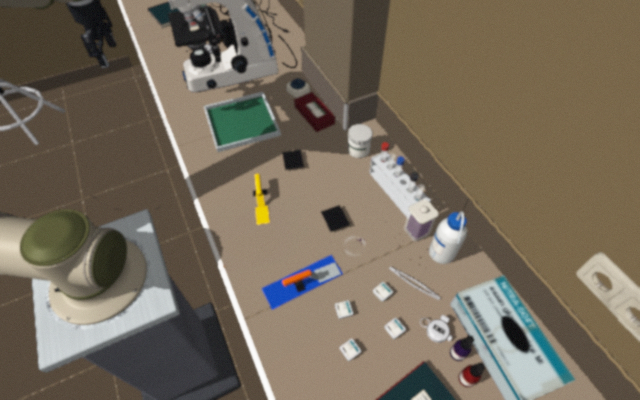

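Top view: two carriers (260,201) and (340,195), tray (182,230), mat with orange lifter (382,246), boxes (417,192), (447,199), (418,227), (448,237), forceps (419,167), and a yellow look-alike lifter (293,249) to be left alone. The side view agrees: two carriers, at (293,160) and (335,218). Measuring now.

```bash
cat >> h.py <<'E'
def load(n):
    z=np.load('pics/'+n+'.npz'); return z['im'],z['d'],{k:z[k] for k in('fx','fy','cx','cy','extrinsics')}
def rects(im,ci,mask,z,amin=80,amax=1e5,wpx=None):
    out=[]
    m=cv2.morphologyEx(mask.astype(np.uint8),cv2.MORPH_OPEN,np.ones((2,2)))
    for c in cv2.findContours(m,cv2.RETR_EXTERNAL,cv2.CHAIN_APPROX_NONE)[0]:
        a=cv2.contourArea(c)
        if a<amin or a>amax: continue
        w=np.array([ray(ci,u,v,z)[:2] for u,v in c[:,0,:].astype(float)],np.float32)
        (x,y),(a1,a2),an=cv2.minAreaRect(w)
        px=c[:,0].mean(0).round()
        out.append((x,y,a1,a2,an,*px))
    return out
E
cat > m1.py <<'E'
from h import *
np.set_printoptions(precision=4,suppress=True)
for n in('top0','side0'):
    im,d,ci=load(n); hsv=cv2.cvtColor(im,cv2.COLOR_RGB2HSV); H,S,V=cv2.split(hsv)
    P=pts(d,ci)
    inb=(P[...,0]>.15)&(P[...,0]<.8)&(abs(P[...,1])<.6)&(P[...,2]<.15)
    for nm,m,z in(('black',(V<60),.013),('green',(H>60)&(H<85)&(S>100),.005),('blue',(H>105)&(H<125)&(S>150),.002),('orange',(H<14)&(S>180)&(V>120),.044),('yellow',(H>20)&(H<32)&(S>180),.02),('white',(V>190)&(S<50),.014)):
        for r in rects(im,ci,m&inb,z,40): 
            u,v=int(r[5]),int(r[6]); print(n,nm,np.array(r), 'zmed',np.median(P[v-1:v+2,u-1:u+2,2]))
E
python3 m1.py
```

```text
top0 green [  0.5412   0.3506   0.1192   0.0724  84.1139 189.     213.    ] zmed 0.006995004381053382
top0 blue [  0.3793  -0.2283   0.0494   0.0665  89.449  383.     266.    ] zmed 0.0003857078052296181
top0 blue [  0.4722  -0.2101   0.1067   0.0199   1.951  375.     235.    ] zmed 0.0023937918723986318
top0 yellow [  0.4306   0.0364   0.1369   0.0287  72.7675 294.     250.    ] zmed 0.013700685358735809
top0 white [  0.2726   0.075    0.1087   0.0112  89.4807 279.     305.    ] zmed -0.0016574023340651944
top0 white [  0.2741   0.4021   0.3798   0.014   89.4869 164.     306.    ] zmed -0.003048873971822408
top0 white [  0.2724  -0.3384   0.5123   0.0149  89.9373 425.     304.    ] zmed -0.0031379754296370077
top0 white [  0.455   -0.4213   0.0267   0.0356  10.6642 450.     239.    ] zmed 0.01204624985112046
top0 white [  0.4421   0.5953   0.0328   0.112   83.9892 103.     248.    ] zmed 0.058158493839113756
top0 white [  0.4845  -0.3347   0.0349   0.0263  79.778  419.     230.    ] zmed 0.015565520803332955
top0 white [  0.5023  -0.2297   0.0294   0.0476  88.1637 382.     223.    ]
[... 4032 characters left out ...]
11  -0.277    0.0563   0.0606   9.8256 448.     235.    ] zmed 0.1198925515838547
side0 white [  0.2779   0.0612   0.104    0.0124  89.8355 202.     214.    ] zmed -0.0005764496457509871
side0 white [  0.7987  -0.0988   0.094    0.2494   4.1394 402.     187.    ] zmed 0.06508071684394934
side0 white [  0.7916   0.1206   0.0854   0.0615  61.4313 358.     137.    ] zmed 0.0732361936439041
side0 white [  0.2785   0.3853   0.3715   0.0127  89.9072 173.     138.    ] zmed -0.00021379845996738478
side0 white [  0.4318   0.6372   0.0832   0.0554   6.7664 198.      76.    ] zmed 0.056240561213715234
side0 white [  0.5324   0.6311   0.092    0.0447  41.8878 224.      68.    ] zmed 0.05777471429733261
```

```bash
cat >> h.py <<'E'
def plan(wps,R=None,p=None):
    """waypoints (x,y,z,yaw of tool x deg or None) -> tool-axes units; turn first, then shift"""
    s=env.observe(); R=np.array(s['tool_rot']) if R is None else R; p=np.array(s['position']) if p is None else p
    for w in wps:
        if w[3] is not None:
            a=np.radians(w[3]); x=np.array([np.cos(a),np.sin(a),0]); z=np.array([0,0,-1.]); Rt=np.stack([x,np.cross(z,x),z],1)
            rv=cv2.Rodrigues(R.T@Rt)[0].ravel()/.08; print('turn',rv.round(2),end=' '); R=Rt
        d=R.T@(np.array(w[:3])-p)/.04; print('shift',d.round(2),'rows',np.ceil(np.linalg.norm(d)/1.0)); p=np.array(w[:3])
E
python3 -c "
from h import *
plan([(.13,.33,.27,None),(.34,.1,.27,None),(.36,-.235,.27,92)])"
```

```text
shift [-4.88 -0.08 -0.5 ] rows 5.0
shift [-3.36  7.02  0.  ] rows 8.0
turn [-0.01  0.01 -5.25] shift [-8.39  0.21  0.  ] rows 9.0
```

step_arm:
  steps:
    - {"xyz":[-0.97,-0.02,-0.1],"turn":[0,0,0],"gripper":1}
    - {"xyz":[-0.97,-0.02,-0.1],"turn":[0,0,0],"gripper":1}
    - {"xyz":[-0.97,-0.02,-0.1],"turn":[0,0,0],"gripper":1}
    - {"xyz":[-0.97,-0.02,-0.1],"turn":[0,0,0],"gripper":1}
    - {"xyz":[-0.97,-0.02,-0.1],"turn":[0,0,0],"gripper":1}
    - {"xyz":[-0.37,0.78,0],"turn":[0,0,0],"gripper":1}
    - {"xyz":[-0.37,0.78,0],"turn":[0,0,0],"gripper":1}
    - {"xyz":[-0.37,0.78,0],"turn":[0,0,0],"gripper":1}
    - {"xyz":[-0.37,0.78,0],"turn":[0,0,0],"gripper":1}
    - {"xyz":[-0.37,0.78,0],"turn":[0,0,0],"gripper":1}
    - {"xyz":[-0.37,0.78,0],"turn":[0,0,0],"gripper":1}
    - {"xyz":[-0.37,0.78,0],"turn":[0,0,0],"gripper":1}
    - {"xyz":[-0.37,0.78,0],"turn":[0,0,0],"gripper":1}
    - {"xyz":[-0.37,0.78,0],"turn":[0,0,0],"gripper":1}

```text
time_s: 1.27
position: [0.3409, 0.1009, 0.2703]
tool_rot: [[0.376, 0.927, -0.0], [0.927, -0.376, 0.0], [0.0, -0.0, -1.0]]
ft_force: [-0.2, 0.3, 0.7]
grip_width: 0.0856
```

step_arm:
  steps:
    - {"xyz":[0,0,0],"turn":[0,0,-0.875],"gripper":1}
    - {"xyz":[0,0,0],"turn":[0,0,-0.875],"gripper":1}
    - {"xyz":[0,0,0],"turn":[0,0,-0.875],"gripper":1}
    - {"xyz":[0,0,0],"turn":[0,0,-0.875],"gripper":1}
    - {"xyz":[0,0,0],"turn":[0,0,-0.875],"gripper":1}
    - {"xyz":[0,0,0],"turn":[0,0,-0.875],"gripper":1}
    - {"xyz":[-0.93,0.02,0],"turn":[0,0,0],"gripper":1}
    - {"xyz":[-0.93,0.02,0],"turn":[0,0,0],"gripper":1}
    - {"xyz":[-0.93,0.02,0],"turn":[0,0,0],"gripper":1}
    - {"xyz":[-0.93,0.02,0],"turn":[0,0,0],"gripper":1}
    - {"xyz":[-0.93,0.02,0],"turn":[0,0,0],"gripper":1}
    - {"xyz":[-0.93,0.02,0],"turn":[0,0,0],"gripper":1}
    - {"xyz":[-0.93,0.02,0],"turn":[0,0,0],"gripper":1}
    - {"xyz":[-0.93,0.02,0],"turn":[0,0,0],"gripper":1}
    - {"xyz":[-0.93,0.02,0],"turn":[0,0,0],"gripper":1}
    - {"xyz":[0,0,0],"turn":[0,0,0],"gripper":1}
    - {"xyz":[0,0,0],"turn":[0,0,0],"gripper":1}

```text
time_s: 2.68
position: [0.3589, -0.233, 0.2697]
tool_rot: [[-0.033, 0.999, -0.001], [0.999, 0.033, 0.001], [0.001, -0.001, -1.0]]
ft_force: [0.1, 0.3, -0.2]
grip_width: 0.0854
```

Run:
```python
from h import *
np.set_printoptions(precision=4,suppress=True)
im,d,ci=snap('wrist','w1.png'); s=env.observe(); print(s['position'],s['tool_rot'],np.array(ci['extrinsics']),ci['fx'],s['q'],s['ft_force'])
```

```text
[ 0.3589 -0.2317  0.2698] [[-0.034   0.9994 -0.0008]
 [ 0.9994  0.034   0.0013]
 [ 0.0013 -0.0008 -1.    ]] [[-0.0322  0.9462  0.3221  0.2741]
 [ 0.9995  0.0305  0.0103 -0.2357]
 [-0.0001  0.3222 -0.9467  0.3934]
 [ 0.      0.      0.      1.    ]] 322.5153100524976 [ -48.8236    8.4605   89.9171    0.0118   81.7092 -140.7753] [0.5546 0.9021 1.2651]
```

View pics/w1.png

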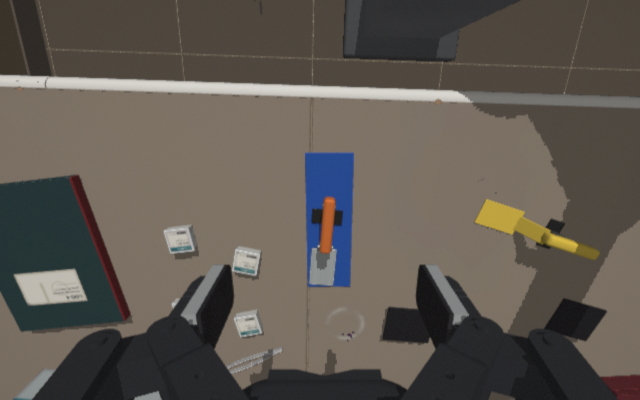

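The wrist view shows the orange lifter on the blue mat (handle 330,203 → 326,250; blade tip near 322,285). The yellow one at (540,235) is the look-alike. Measuring the lifter from two views.

Run:
```python
from h import *
np.set_printoptions(precision=4,suppress=True)
for n in('w1','top0','side0'):
    im,d,ci=load(n); hsv=cv2.cvtColor(im,cv2.COLOR_RGB2HSV); H,S,V=cv2.split(hsv); P=pts(d,ci)
    inb=(P[...,0]>.3)&(P[...,0]<.6)&(P[...,1]<-.15)&(P[...,1]>-.29)&(P[...,2]<.1)&(P[...,2]>-.02)
    o=((H<14)|(H>175))&(S>170)&inb
    b=(H>105)&(H<125)&(S>130)&inb
    st=(S<90)&(V>110)&inb&cv2.dilate(b.astype(np.uint8),np.ones((9,9))).astype(bool)
    for nm,m,z in(('or',o,.044),('blade',st,.004)):
        print(n,nm,[np.array(r) for r in rects(im,ci,m,z,20)],P[...,2][m].mean() if m.any() else 0)
    ys,xs=np.nonzero(b); w=np.array([ray(ci,u,v,.002)[:2] for u,v in zip(xs.astype(float),ys)],np.float32); print('mat',cv2.minAreaRect(w))
    q=P[o]; 
    if n=='w1': 
        top=q[q[:,2]>np.percentile(q[:,2],60)]; print('top z',np.percentile(q[:,2],[10,50,90]), top.min(0),top.max(0), top.mean(0)); v=np.polyfit(q[:,0],q[:,1],1); print(np.degrees(np.arctan(v[0])),np.polyval(v,.42))
```

```text
w1 or [array([  0.4249,  -0.2267,   0.0135,   0.0696,  87.1068, 328.    ,
       226.    ])] 0.045278299745453686
w1 blade [array([  0.5031,  -0.2387,   0.0561,   0.0196,   1.8213, 314.    ,
       270.    ]), array([  0.44  ,  -0.2232,   0.1976,   0.0698,   1.846 , 331.    ,
       221.    ])] 0.0008227274417907225
mat ((0.438651978969574, -0.22466492652893066), (0.18674775958061218, 0.05891831964254379), 1.8646379709243774)
top z [0.0439 0.0454 0.0465] [ 0.3922 -0.2344  0.0457] [ 0.457  -0.2208  0.0477] [ 0.4226 -0.2277  0.0463]
-2.8690824933615695 -0.22778663282984613
top0 or [] 0.0384120740335274
top0 blade [array([  0.4357,  -0.2261,   0.2051,   0.0775,   1.935 , 381.    ,
       249.    ])] 0.002289680567473797
mat ((0.43848609924316406, -0.22344714403152466), (0.18106074631214142, 0.05256998538970947), 1.865526556968689)
side0 or [array([  0.4264,  -0.2348,   0.0161,   0.0649,  87.4323, 298.    ,
       278.    ])] 0.04271348489388042
side0 blade [array([  0.4924,  -0.2461,   0.0102,   0.0338,  85.6106, 326.    ,
       279.    ]), array([  0.4188,  -0.229 ,   0.1693,   0.0844,   1.6132, 288.    ,
       295.    ]), array([  0.5322,  -0.2521,   0.0215,   0.0195,  62.4151, 342.    ,
       274.    ]), array([  0.4809,  -0.2047,   0.0472,   0.1301,  86.6189, 318.    ,
       264.    ])] -0.0003789336005039892
mat ((0.43900635838508606, -0.22438016533851624), (0.18735069036483765, 0.05774316564202309), 1.8752567768096924)
```

```bash
python3 -c "
from h import *
plan([(.430,-.227,.12,87.1),(.430,-.227,.04,None)])"
```

```text
turn [-0.01 -0.02  1.06] shift [0.21 1.77 3.75] rows 5.0
shift [0. 0. 2.] rows 2.0
```

step_arm:
  steps:
    - {"xyz":[0,0,0],"turn":[0,0,0.53],"gripper":0}
    - {"xyz":[0,0,0],"turn":[0,0,0.53],"gripper":0}
    - {"xyz":[0.04,0.35,0.75],"turn":[0,0,0],"gripper":0}
    - {"xyz":[0.04,0.35,0.75],"turn":[0,0,0],"gripper":0}
    - {"xyz":[0.04,0.35,0.75],"turn":[0,0,0],"gripper":0}
    - {"xyz":[0.04,0.35,0.75],"turn":[0,0,0],"gripper":0}
    - {"xyz":[0.04,0.35,0.75],"turn":[0,0,0],"gripper":0}
    - {"xyz":[0,0,0],"turn":[0,0,0],"gripper":0}
    - {"xyz":[0,0,0],"turn":[0,0,0],"gripper":0}

```text
time_s: 3.48
position: [0.4293, -0.2257, 0.12]
tool_rot: [[0.047, 0.999, -0.002], [0.999, -0.047, 0.002], [0.002, -0.002, -1.0]]
ft_force: [0.2, -0.6, 0.1]
grip_width: 0.0426
```

Run:
```python
from h import *
np.set_printoptions(precision=4,suppress=True)
im,d,ci=snap('wrist','w2.png'); s=env.observe(); print(s['position'],s['q'],s['grip_width'])
hsv=cv2.cvtColor(im,cv2.COLOR_RGB2HSV); H,S,V=cv2.split(hsv)
o=((H<14)|(H>175))&(S>170)
print([np.array(r) for r in rects(im,ci,o,.046,100)])
plan([(.430,-.227,.04,87.1)])
```

```text
[ 0.4294 -0.2265  0.1213] [ -41.8083   23.7149   95.6971   -0.0046   60.5804 -129.0558] 0.042487389370758105
[array([  0.4242,  -0.2268,   0.0125,   0.0689,  86.626 , 322.    ,
       216.    ])]
turn [0.   0.   0.03] shift [-0.01  0.01  2.03] rows 3.0
```

View pics/w2.png

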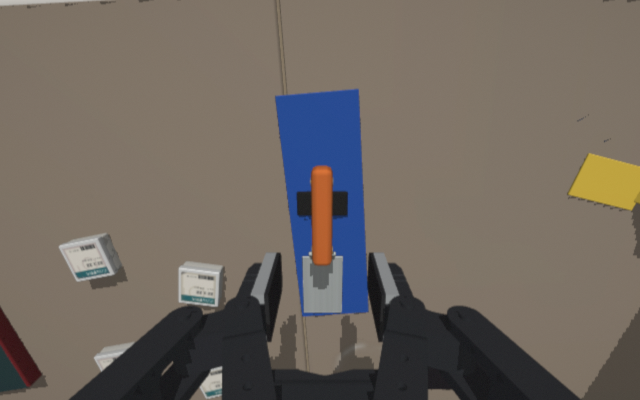

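The handle is centred between the jaws (322,216), so I lower and grip.

step_arm:
  steps:
    - {"xyz":[0,0,0.67],"turn":[0,0,0],"gripper":0}
    - {"xyz":[0,0,0.67],"turn":[0,0,0],"gripper":0}
    - {"xyz":[0,0,0.67],"turn":[0,0,0],"gripper":0}
    - {"xyz":[0,0,0],"turn":[0,0,0],"gripper":0}
    - {"xyz":[0,0,0],"turn":[0,0,0],"gripper":-1}
    - {"xyz":[0,0,0],"turn":[0,0,0],"gripper":-1}
    - {"xyz":[0,0,0],"turn":[0,0,0],"gripper":-1}
    - {"xyz":[0,0,0],"turn":[0,0,0],"gripper":-1}
    - {"xyz":[0,0,0],"turn":[0,0,0],"gripper":-1}
    - {"xyz":[0,0,0],"turn":[0,0,0],"gripper":-1}
  squeeze: 80

```text
time_s: 4.37
position: [0.4302, -0.2279, 0.0424]
tool_rot: [[0.05, 0.999, 0.003], [0.999, -0.05, -0.003], [-0.003, 0.003, -1.0]]
ft_force: [-1.7, 0.5, 6.1]
grip_width: 0.0121
```

step_arm:
  steps:
    - {"xyz":[0,0,-0.5],"turn":[0,0,0],"gripper":-1}
    - {"xyz":[0,0,-0.7],"turn":[0,0,0],"gripper":-1}
    - {"xyz":[0,0,-0.8],"turn":[0,0,0],"gripper":-1}
    - {"xyz":[0,0,0],"turn":[0,0,0],"gripper":-1}
    - {"xyz":[0,0,0],"turn":[0,0,0],"gripper":-1}
    - {"xyz":[0,0,0],"turn":[0,0,0],"gripper":-1}

```text
time_s: 4.87
position: [0.4293, -0.2271, 0.1204]
tool_rot: [[0.05, 0.999, 0.001], [0.999, -0.05, -0.001], [-0.001, 0.001, -1.0]]
ft_force: [-0.8, -0.6, -2.1]
grip_width: 0.0121
```

Run:
```python
from h import *
np.set_printoptions(precision=4,suppress=True)
im,d,ci=snap('wrist','w3.png'); s=env.observe(); print(s['position'],s['tool_rot'],s['grip_width'],s['ft_force'])
cv2.imwrite('pics/w3c.png',cv2.resize(cv2.cvtColor(im[150:400,200:460],cv2.COLOR_RGB2BGR),None,fx=2.2,fy=2.2))
hsv=cv2.cvtColor(im,cv2.COLOR_RGB2HSV); H,S,V=cv2.split(hsv); P=pts(d,ci)
o=((H<14)|(H>175))&(S>170)&(P[...,2]>.06); q=P[o]
v=np.linalg.lstsq(np.c_[q[:,:2],np.ones(len(q))],q[:,2],rcond=None)[0]; print('handle plane',v[:2],q[:,2].mean(),q.min(0),q.max(0))
b=(P[...,2]>.05)&(P[...,2]<.11)&(S<80)&(P[...,0]>.47)&(abs(P[...,1]+.23)<.03); b[:150]=0;q=P[b]; print(len(q)); 
if len(q): print(q.min(0),q.max(0),np.linalg.lstsq(np.c_[q[:,:2],np.ones(len(q))],q[:,2],rcond=None)[0],np.median(q,0))
```

```text
[ 0.4291 -0.2269  0.1198] [[ 0.0496  0.9988 -0.0005]
 [ 0.9988 -0.0496  0.0004]
 [ 0.0003 -0.0005 -1.    ]] 0.012219411712510689 [ 0.1334 -0.1788 -1.3322]
handle plane [-0.0785  0.0224] 0.12383155984491229 [ 0.3444 -0.235   0.1132] [ 0.4587 -0.219   0.2441]
1223
[ 0.489  -0.2454  0.0801] [ 0.5197 -0.2173  0.0834] [-0.0101  0.0012  0.0871] [ 0.506  -0.2311  0.0817]
```

View pics/w3c.png

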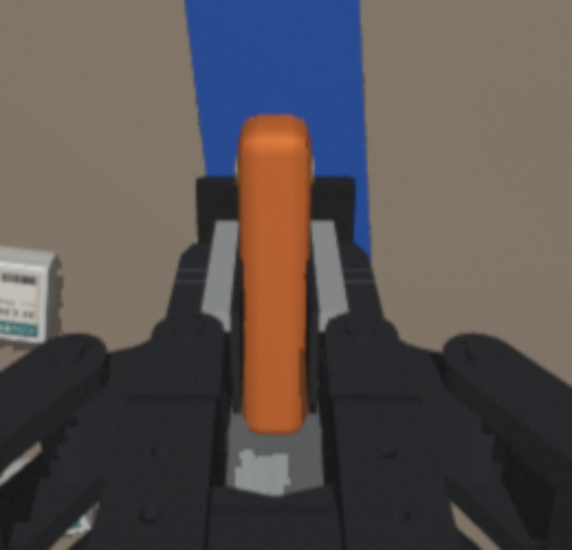

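Lifter held level: blade top is 38 mm below the TCP, so its underside is at TCP−40 mm and its tip about 100 mm ahead. Measuring the carriers from top and side.

```bash
cat > car.py <<'E'
from h import *
import sys
np.set_printoptions(precision=4,suppress=True)
tag=sys.argv[1]
for n in('top','side'):
    im,d,ci=snap(n,n+tag+'.png'); hsv=cv2.cvtColor(im,cv2.COLOR_RGB2HSV); H,S,V=cv2.split(hsv); P=pts(d,ci)
    inb=(P[...,0]>.3)&(P[...,0]<.72)&(P[...,1]<.25)&(P[...,1]>-.2)&(P[...,2]<.06)
    for thr in((55,70,85) if n=='side' else (60,70,80)):
      for r in rects(im,ci,(V<thr)&inb,.013,150,900): print(n,thr,np.array(r))
    bx=(P[...,0]>.3)&(P[...,0]<.7)&(P[...,1]<-.3)&(P[...,1]>-.47)&(P[...,2]<.03)
    for r in rects(im,ci,(V>180)&bx,.014,60,900): print(n,'box',np.array(r))
E
python3 car.py 1
python3 - <<'E'
import cv2
a=cv2.imread('pics/top1.png')[170:290,230:480]; b=cv2.imread('pics/side1.png')[130:320,240:420]
cv2.imwrite('pics/c1.png',cv2.vconcat([cv2.resize(a,(560,269),interpolation=2),cv2.resize(b,(560,320),interpolation=2)]))
E
```

```text
top 80 [  0.5686   0.1299   0.0609   0.0508  75.1552 261.     203.    ]
top 80 [  0.5861  -0.1066   0.0566   0.0454  89.1475 341.     197.    ]
top box [  0.4563  -0.4218   0.0381   0.035   89.3905 450.     239.    ]
top box [  0.5677  -0.4249   0.0348   0.0378   8.9213 448.     201.    ]
top box [  0.5887  -0.3385   0.0355   0.0386  13.5496 419.     194.    ]
side 55 [  0.5901  -0.1102   0.0645   0.0519  84.7051 336.     219.    ]
side 70 [  0.5907  -0.1112   0.0664   0.0554  84.6333 337.     219.    ]
side 85 [  0.5917  -0.1109   0.0693   0.0588  85.4217 337.     219.    ]
side box [  0.4623  -0.4204   0.0349   0.0341   6.4113 349.     349.    ]
side box [  0.5688  -0.4238   0.0297   0.0343   8.7672 394.     329.    ]
side box [  0.66    -0.4606   0.0603   0.0244   3.3482 438.     326.    ]
side box [  0.4894  -0.335    0.0343   0.0293  82.3158 343.     310.    ]
side box [  0.5895  -0.3391   0.031    0.034   17.645  382.     293.    ]
```

View pics/c1.png

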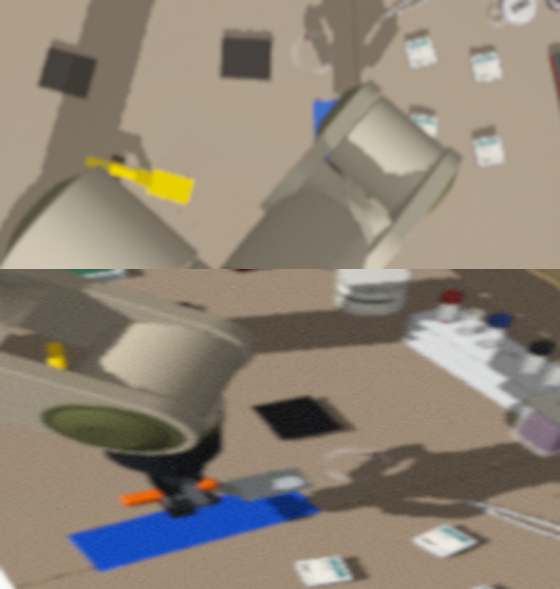

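Run:
```python
from h import *
np.set_printoptions(precision=4,suppress=True)
im,d,ci=load('w1'); g=cv2.cvtColor(im,cv2.COLOR_RGB2GRAY).astype(int)
print(g[296:350:2,400], g[325,370:450:3])
# near edge (top edge in image) subpixel: largest downward gradient
E=[]
for u in range(390,416,3):
    c=g[298:325,u]; k=np.argmin(np.diff(c)); E.append(ray(ci,u,298+k+.5,.013)[:2])
E=np.array(E); print(E); f=np.polyfit(E[:,1],E[:,0],1); print('slope',np.degrees(np.arctan(f[0])),np.polyval(f,-.11))
for v in (315,320,325,330): 
    c=g[v,370:400]; k=np.argmin(np.diff(c)); print('left edge',ray(ci,370+k+.5,v,.013)[:2])
```

```text
[116 116 117 117 117 113  48  31  31  32  32  30  32  30  31  29  32  30
  29  30  28  31  41  76 114 115 115] [116 117 116 115  82  33  29  30  30  32  31  30  32  33  31  29  31  30
  31  21  18  20  21  23  22  17  37]
[[ 0.5569 -0.1345]
 [ 0.5567 -0.1303]
 [ 0.5583 -0.126 ]
 [ 0.5581 -0.1218]
 [ 0.558  -0.1175]
 [ 0.5579 -0.1133]
 [ 0.5594 -0.1089]
 [ 0.5592 -0.1047]
 [ 0.5591 -0.1005]]
slope 4.154095601665154 0.5587211960089501
left edge [ 0.5714 -0.1409]
left edge [ 0.58  -0.143]
left edge [ 0.5886 -0.1393]
left edge [ 0.5975 -0.1429]
```

```bash
python3 -c "
from h import *
u=np.array([.9976,-.0698]); c=np.array([.587,-.108])
a=c-u*(.028+.03+.1); b=c-u*(.015+.1)
plan([(*a,.12,86),(*a,.0435,None),(*b,.0435,None)])"
```

```text
turn [-0.02 -0.01  0.25] shift [ 3.24 -0.22 -0.02] rows 4.0
shift [0.   0.   1.91] rows 2.0
shift [-0.    1.08  0.  ] rows 2.0
```

step_arm:
  steps:
    - {"xyz":[0,0,0],"turn":[0,0,0.25],"gripper":-1}
    - {"xyz":[0.8,-0.05,0],"turn":[0,0,0],"gripper":-1}
    - {"xyz":[0.8,-0.05,0],"turn":[0,0,0],"gripper":-1}
    - {"xyz":[0.8,-0.05,0],"turn":[0,0,0],"gripper":-1}
    - {"xyz":[0.84,-0.07,0],"turn":[0,0,0],"gripper":-1}
    - {"xyz":[0,0,0],"turn":[0,0,0],"gripper":-1}
    - {"xyz":[0,0,0.6],"turn":[0,0,0],"gripper":-1}
    - {"xyz":[0,0,0.6],"turn":[0,0,0],"gripper":-1}
    - {"xyz":[0,0,0.5],"turn":[0,0,0],"gripper":-1}
    - {"xyz":[0,0,0.2],"turn":[0,0,0],"gripper":-1}
    - {"xyz":[0,0,0],"turn":[0,0,0],"gripper":-1}
    - {"xyz":[0,0,0],"turn":[0,0,0],"gripper":-1}

```text
time_s: 6.02
position: [0.4299, -0.0975, 0.0441]
tool_rot: [[0.07, 0.998, -0.0], [0.998, -0.07, 0.0], [0.0, -0.0, -1.0]]
ft_force: [-1.2, -0.4, -1.0]
grip_width: 0.0125
```

Run:
```python
from h import *
np.set_printoptions(precision=4,suppress=True)
s=env.observe(); print(s['position'],s['tool_rot'][:,1],s['ft_force'],s['q'])
im,d,ci=snap('side','s2.png')
cv2.imwrite('pics/s2c.png',cv2.resize(cv2.cvtColor(im[170:310,240:420],cv2.COLOR_RGB2BGR),None,fx=4,fy=4,interpolation=2))
t=s['position']+.1*s['tool_rot'][:,1]; print(t, proj(ci,[*t[:2],.004]))
u=np.array([.9976,-.0698]); c=np.array([.587,-.108]); b=c-u*.115
plan([(*b,.0435,86)])
```

```text
[ 0.4299 -0.0975  0.0441] [ 0.9975 -0.07   -0.0004] [-1.1594 -0.4211 -1.0361] [ -28.2443   27.952   107.4068   -0.0016   44.6689 -114.2281]
[ 0.5296 -0.1045  0.044 ] (np.float64(314.62790438085347), np.float64(227.7921823739592))
turn [ 0.01  0.   -0.  ] shift [0.02 1.06 0.03] rows 2.0
```

View pics/s2c.png

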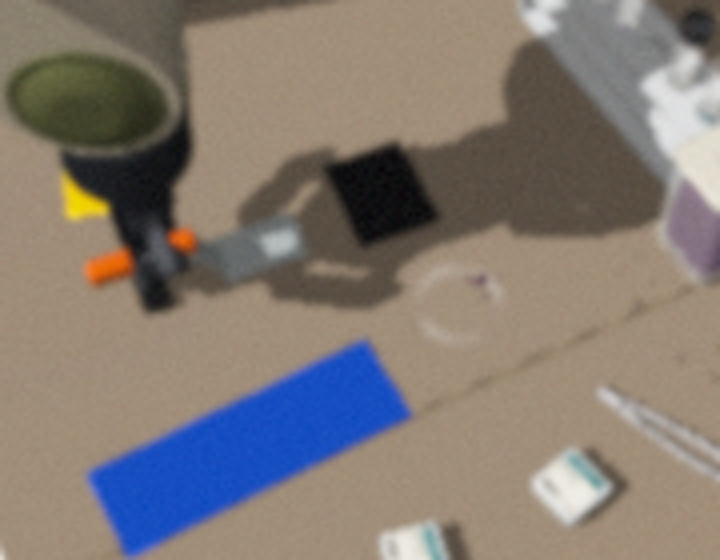

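The blade (tip at crop 300,240) points squarely at the middle of the carrier's near edge. Sliding it under.

step_arm:
  steps:
    - {"xyz":[0,0.25,0.02],"turn":[0,0,0],"gripper":-1}
    - {"xyz":[0,0.25,0],"turn":[0,0,0],"gripper":-1}
    - {"xyz":[0,0.25,0],"turn":[0,0,0],"gripper":-1}
    - {"xyz":[0,0.16,0],"turn":[0,0,0],"gripper":-1}
    - {"xyz":[0,0.15,0],"turn":[0,0,0],"gripper":-1}
    - {"xyz":[0,0,0],"turn":[0,0,0],"gripper":-1}

```text
time_s: 6.57
position: [0.4731, -0.1006, 0.0437]
tool_rot: [[0.069, 0.998, 0.002], [0.998, -0.069, -0.001], [-0.001, 0.002, -1.0]]
ft_force: [-1.0, -0.3, -0.7]
grip_width: 0.0125
```

step_arm:
  steps:
    - {"xyz":[0,0,-0.12],"turn":[0,0,0],"gripper":-1}
    - {"xyz":[0,0.06,-0.13],"turn":[0,0,0],"gripper":-1}
    - {"xyz":[0,0.06,-0.08],"turn":[0,0,0],"gripper":-1}
    - {"xyz":[0,0.05,-0.07],"turn":[0,0,0],"gripper":-1}
    - {"xyz":[0,0.05,-0.05],"turn":[0,0,0],"gripper":-1}
    - {"xyz":[0,0.05,-0.05],"turn":[0,0,0],"gripper":-1}
    - {"xyz":[0,0.05,-0.05],"turn":[0,0,0],"gripper":-1}
    - {"xyz":[0,0.12,-0.15],"turn":[0,0,0],"gripper":-1}
    - {"xyz":[0,0,0],"turn":[0,0,0],"gripper":-1}

```text
time_s: 7.32
position: [0.4908, -0.1018, 0.0721]
tool_rot: [[0.069, 0.998, 0.002], [0.998, -0.069, -0.001], [-0.001, 0.002, -1.0]]
ft_force: [-0.2, -1.1, 0.2]
grip_width: 0.0127
```

Run:
```python
from h import *
s=env.observe(); print(s['position'],s['ft_force'])
im,d,ci=snap('side','s3.png')
cv2.imwrite('pics/s3c.png',cv2.resize(cv2.cvtColor(im[170:270,260:400],cv2.COLOR_RGB2BGR),None,fx=4,fy=4,interpolation=2))
```

```text
[ 0.49078998 -0.10184544  0.07210178] [-0.23064871 -1.08796061  0.21084924]
```

View pics/s3c.png

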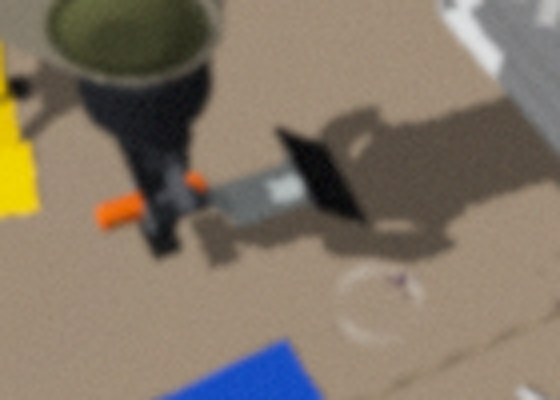

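The carrier is tilted about 45° and the blade tip is holding. Continuing the arc over the top.

step_arm:
  steps:
    - {"xyz":[0,0.14,-0.11],"turn":[0,0,0],"gripper":-1}
    - {"xyz":[0,0.13,-0.06],"turn":[0,0,0],"gripper":-1}
    - {"xyz":[0,0.13,-0.05],"turn":[0,0,0],"gripper":-1}
    - {"xyz":[0,0.14,-0.03],"turn":[0,0,0],"gripper":-1}
    - {"xyz":[0,0.14,-0.02],"turn":[0,0,0],"gripper":-1}
    - {"xyz":[0,0.1,0],"turn":[0,0,0],"gripper":-1}
    - {"xyz":[0,0.1,0],"turn":[0,0,0],"gripper":-1}
    - {"xyz":[0,0.1,0],"turn":[0,0,0],"gripper":-1}
    - {"xyz":[0,0.1,0],"turn":[0,0,0],"gripper":-1}
    - {"xyz":[0,0.1,0],"turn":[0,0,0],"gripper":-1}
    - {"xyz":[0,0.1,0],"turn":[0,0,0],"gripper":-1}
    - {"xyz":[0,0.1,0],"turn":[0,0,0],"gripper":-1}
    - {"xyz":[0,0.1,0],"turn":[0,0,0],"gripper":-1}
    - {"xyz":[0,0,0],"turn":[0,0,0],"gripper":-1}
    - {"xyz":[0,0,0],"turn":[0,0,0],"gripper":-1}
    - {"xyz":[0,0,0],"turn":[0,0,0],"gripper":-1}

```text
time_s: 8.7
position: [0.548, -0.1055, 0.0814]
tool_rot: [[0.07, 0.998, -0.002], [0.998, -0.07, 0.001], [0.0, -0.002, -1.0]]
ft_force: [0.2, -0.2, -0.5]
grip_width: 0.012
```

Run:
```python
from h import *
s=env.observe(); print(s['position'],s['ft_force'])
im,d,ci=snap('side','s4.png')
im2,d,ci=snap('top','t4.png')
f=lambda a:cv2.resize(cv2.cvtColor(a,cv2.COLOR_RGB2BGR),(560,280),interpolation=2)
cv2.imwrite('pics/s4c.png',cv2.vconcat([f(im[130:270,240:520]),f(im2[140:280,220:500])]))
```

```text
[ 0.54801473 -0.10552754  0.08138202] [ 0.21095589 -0.17455945 -0.51098227]
```

View pics/s4c.png

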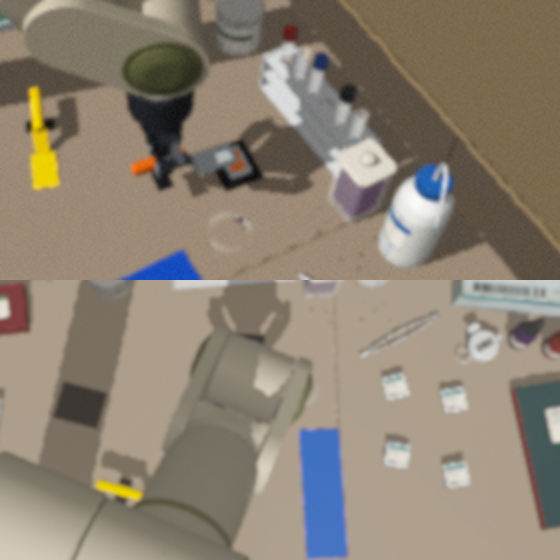

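Carrier A is over: the silver frame and amber window now face up at crop (240,160). Carrier B is unmoved at top pixel (260,202). Next, B.

```bash
python3 -c "
from h import *
t=np.radians(-15.5);u=np.array([np.cos(t),np.sin(t)]);n=np.array([-u[1],u[0]]); c=np.array([.570,.129])+n*.003
a=c-u*(.028+.03+.1); b=c-u*(.0145+.1)
plan([(.50,-.1,.14,None),(*a,.14,74.5),(*a,.0435,None),(*b,.0435,None)]);print(a,b)"
```

```text
shift [ 0.06 -1.21 -1.46] rows 2.0
turn [-0.01 -0.    2.51] shift [ 6.06 -3.79  0.  ] rows 8.0
shift [0.   0.   2.41] rows 3.0
shift [0.   1.09 0.  ] rows 2.0
[0.4185481  0.17411455] [0.46046603 0.16248969]
```

step_arm:
  steps:
    - {"xyz":[0,0,-0.7],"turn":[0,0,0],"gripper":-1}
    - {"xyz":[0.06,-0.6,-0.76],"turn":[0,0,0],"gripper":-1}
    - {"xyz":[0,-0.61,0],"turn":[0,0,0],"gripper":-1}
    - {"xyz":[0,0,0],"turn":[0,0,0.83],"gripper":-1}
    - {"xyz":[0,0,0],"turn":[0,0,0.84],"gripper":-1}
    - {"xyz":[0,0,0],"turn":[0,0,0.84],"gripper":-1}
    - {"xyz":[0.76,-0.475,0],"turn":[0,0,0],"gripper":-1}
    - {"xyz":[0.76,-0.475,0],"turn":[0,0,0],"gripper":-1}
    - {"xyz":[0.76,-0.475,0],"turn":[0,0,0],"gripper":-1}
    - {"xyz":[0.76,-0.475,0],"turn":[0,0,0],"gripper":-1}
    - {"xyz":[0.76,-0.475,0],"turn":[0,0,0],"gripper":-1}
    - {"xyz":[0.76,-0.475,0],"turn":[0,0,0],"gripper":-1}
    - {"xyz":[0.76,-0.475,0],"turn":[0,0,0],"gripper":-1}
    - {"xyz":[0.76,-0.475,0],"turn":[0,0,0],"gripper":-1}
    - {"xyz":[0,0,0.7],"turn":[0,0,0],"gripper":-1}
    - {"xyz":[0,0,0.7],"turn":[0,0,0],"gripper":-1}
    - {"xyz":[0,0,0.7],"turn":[0,0,0],"gripper":-1}
    - {"xyz":[0,0,0.3],"turn":[0,0,0],"gripper":-1}
    - {"xyz":[0,0,0],"turn":[0,0,0],"gripper":-1}
    - {"xyz":[0,0,0],"turn":[0,0,0],"gripper":-1}

```text
time_s: 10.47
position: [0.4189, 0.175, 0.0443]
tool_rot: [[0.267, 0.964, -0.001], [0.964, -0.267, -0.0], [-0.0, -0.001, -1.0]]
ft_force: [0.4, -0.8, -0.5]
grip_width: 0.0126
```

Run:
```python
from h import *
np.set_printoptions(precision=4,suppress=True)
s=env.observe(); print(s['position'],s['tool_rot'][:,1],s['ft_force'])
im,d,ci=snap('side','s5.png'); im2,d2,ci2=snap('top','t5.png')
f=lambda a:cv2.resize(cv2.cvtColor(a,cv2.COLOR_RGB2BGR),(560,280),interpolation=2)
cv2.imwrite('pics/s5c.png',cv2.vconcat([f(im[120:220,200:400]),f(im2[150:270,200:440])]))
for n,i,c,dd in(('side',im,ci,d),('top',im2,ci2,d2)):
    V=i.max(2);P=pts(dd,c); inb=(P[...,0]>.52)&(P[...,0]<.65)&(P[...,1]<.2)&(P[...,1]>.05)&(P[...,2]<.03)
    print(n,[np.array(r) for r in rects(i,c,(V<(70 if n=='side' else 60))&inb,.013,100,900)])
t=np.radians(-15.5);u=np.array([np.cos(t),np.sin(t)]);n=np.array([-u[1],u[0]]); c=np.array([.570,.129])+n*.003
b=c-u*(.0145+.1)
plan([(*b,.0435,74.5)])
```

```text
[0.4189 0.175  0.0443] [ 0.9636 -0.2672 -0.001 ] [ 0.3617 -0.756  -0.5073]
side [array([  0.5729,   0.1273,   0.0726,   0.0593,  75.1654, 293.    ,
       160.    ])]
top []
turn [ 0.02 -0.01  0.  ] shift [-0.03  1.07  0.04] rows 2.0
```

View pics/s5c.png

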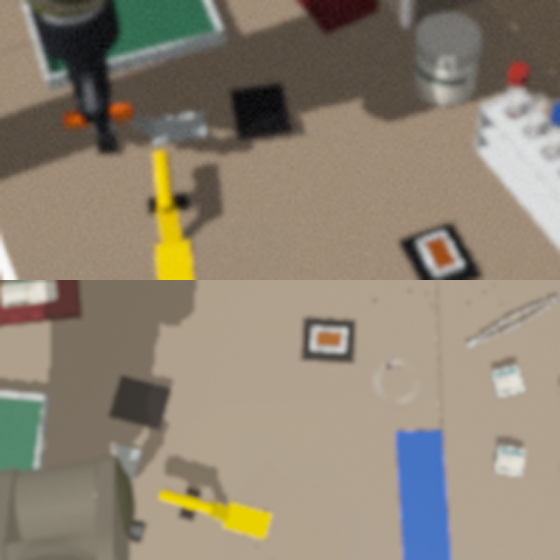

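B's edge lies squarely ahead of the blade, and the yellow lifter's end is well clear. A is face up at crop (440,253). Repeating the stroke.

step_arm:
  steps:
    - {"xyz":[-0.01,0.25,0.03],"turn":[0,0,0],"gripper":-1}
    - {"xyz":[0,0.25,0],"turn":[0,0,0],"gripper":-1}
    - {"xyz":[0,0.25,0],"turn":[0,0,0],"gripper":-1}
    - {"xyz":[0,0.17,0],"turn":[0,0,0],"gripper":-1}
    - {"xyz":[0,0.15,0],"turn":[0,0,0],"gripper":-1}
    - {"xyz":[0,0,0],"turn":[0,0,0],"gripper":-1}
    - {"xyz":[0,0,-0.12],"turn":[0,0,0],"gripper":-1}
    - {"xyz":[0,0.06,-0.13],"turn":[0,0,0],"gripper":-1}
    - {"xyz":[0,0.06,-0.08],"turn":[0,0,0],"gripper":-1}
    - {"xyz":[0,0.05,-0.07],"turn":[0,0,0],"gripper":-1}
    - {"xyz":[0,0.05,-0.05],"turn":[0,0,0],"gripper":-1}
    - {"xyz":[0,0.05,-0.05],"turn":[0,0,0],"gripper":-1}
    - {"xyz":[0,0.05,-0.05],"turn":[0,0,0],"gripper":-1}
    - {"xyz":[0,0.12,-0.15],"turn":[0,0,0],"gripper":-1}
    - {"xyz":[0,0,0],"turn":[0,0,0],"gripper":-1}

```text
time_s: 11.82
position: [0.4784, 0.1584, 0.0721]
tool_rot: [[0.267, 0.964, 0.002], [0.964, -0.267, 0.0], [0.001, 0.002, -1.0]]
ft_force: [0.3, -0.1, -0.8]
grip_width: 0.0125
```

Run:
```python
from h import *
s=env.observe(); print(s['position'],s['ft_force'])
im,d,ci=snap('side','s6.png'); P=pts(d,ci); V=im.max(2)
inb=(P[...,0]>.52)&(P[...,0]<.68)&(P[...,1]<.2)&(P[...,1]>.05)
q=P[(V<70)&inb]; print(len(q),np.percentile(q,[2,50,98],axis=0).round(4))
```

```text
[0.47840206 0.15841186 0.07212731] [ 0.34937619 -0.12224902 -0.84193025]
247 [[ 0.5663  0.0965 -0.0021]
 [ 0.5865  0.1274  0.0228]
 [ 0.611   0.1673  0.0445]]
```

step_arm:
  steps:
    - {"xyz":[0,0.14,-0.11],"turn":[0,0,0],"gripper":-1}
    - {"xyz":[0,0.13,-0.06],"turn":[0,0,0],"gripper":-1}
    - {"xyz":[0,0.13,-0.05],"turn":[0,0,0],"gripper":-1}
    - {"xyz":[0,0.14,-0.03],"turn":[0,0,0],"gripper":-1}
    - {"xyz":[0,0.14,-0.02],"turn":[0,0,0],"gripper":-1}
    - {"xyz":[0,0.1,0],"turn":[0,0,0],"gripper":-1}
    - {"xyz":[0,0.1,0],"turn":[0,0,0],"gripper":-1}
    - {"xyz":[0,0.1,0],"turn":[0,0,0],"gripper":-1}
    - {"xyz":[0,0.1,0],"turn":[0,0,0],"gripper":-1}
    - {"xyz":[0,0.1,0],"turn":[0,0,0],"gripper":-1}
    - {"xyz":[0,0.1,0],"turn":[0,0,0],"gripper":-1}
    - {"xyz":[0,0.1,0],"turn":[0,0,0],"gripper":-1}
    - {"xyz":[0,0.1,0],"turn":[0,0,0],"gripper":-1}
    - {"xyz":[0,0,0],"turn":[0,0,0],"gripper":-1}
    - {"xyz":[0,0,0],"turn":[0,0,0],"gripper":-1}
    - {"xyz":[0,0,0],"turn":[0,0,0],"gripper":-1}
    - {"xyz":[0,0,-0.7],"turn":[0,0,0],"gripper":-1}
    - {"xyz":[0,0,-0.7],"turn":[0,0,0],"gripper":-1}
    - {"xyz":[0,0,0],"turn":[0,0,0],"gripper":-1}

```text
time_s: 13.45
position: [0.5357, 0.1431, 0.1423]
tool_rot: [[0.267, 0.964, 0.007], [0.964, -0.267, 0.0], [0.002, 0.007, -1.0]]
ft_force: [0.7, -0.5, 0.1]
grip_width: 0.0122
```

Run:
```python
from h import *
np.set_printoptions(precision=4,suppress=True)
s=env.observe(); print(s['position'],s['ft_force'])
im,d,ci=snap('side','s7.png'); P=pts(d,ci); hsv=cv2.cvtColor(im,cv2.COLOR_RGB2HSV); H,S,V=cv2.split(hsv)
for n,x0,x1,y0,y1 in(('B',.52,.72,.03,.2),('A',.55,.72,-.18,-.04)):
    inb=(P[...,0]>x0)&(P[...,0]<x1)&(P[...,1]<y1)&(P[...,1]>y0)&(P[...,2]<.06)
    q=P[(V<70)&inb]; print(n,len(q),np.percentile(q,[2,50,98],axis=0))
    m=(H<14)&(S>140)&inb; print(n,'amber',[np.array(r) for r in rects(im,ci,m,.012,20)])
# lifter return: lifter origin=TCP; mat centre .4387,-.2245 yaw 1.86 ; original lifter at .4295,-.227 yaw -2.9
plan([(.45,.15,.16,None),(.42,-.227,.16,87.1),(.43,-.227,.16,None),(.43,-.227,.0428,None)])
```

```text
[0.5357 0.1431 0.1423] [ 0.7495 -0.4839  0.1328]
B 141 [[ 0.6061  0.0807 -0.0004]
 [ 0.6284  0.1022  0.0026]
 [ 0.6672  0.1507  0.0064]]
B amber []
A 164 [[ 0.6256 -0.1412 -0.0006]
 [ 0.6406 -0.1248  0.0027]
 [ 0.6795 -0.0784  0.0063]]
A amber [array([  0.653 ,  -0.1121,   0.0253,   0.0112,  83.4714, 358.    ,
       211.    ])]
shift [-0.4  -2.09 -0.51] rows 3.0
turn [ 0.05 -0.01 -2.74] shift [-9.45 -0.27  0.  ] rows 10.0
shift [0.01 0.25 0.  ] rows 1.0
shift [0.   0.   2.93] rows 3.0
```

step_arm:
  steps:
    - {"xyz":[-0.13,-0.7,-0.17],"turn":[0,0,0],"gripper":-1}
    - {"xyz":[-0.13,-0.7,-0.17],"turn":[0,0,0],"gripper":-1}
    - {"xyz":[-0.13,-0.7,-0.17],"turn":[0,0,0],"gripper":-1}
    - {"xyz":[0,0,0],"turn":[0,0,-0.91],"gripper":-1}
    - {"xyz":[0,0,0],"turn":[0,0,-0.91],"gripper":-1}
    - {"xyz":[0,0,0],"turn":[0,0,-0.91],"gripper":-1}
    - {"xyz":[-0.86,-0.02,0],"turn":[0,0,0],"gripper":-1}
    - {"xyz":[-0.86,-0.02,0],"turn":[0,0,0],"gripper":-1}
    - {"xyz":[-0.86,-0.02,0],"turn":[0,0,0],"gripper":-1}
    - {"xyz":[-0.86,-0.02,0],"turn":[0,0,0],"gripper":-1}
    - {"xyz":[-0.86,-0.02,0],"turn":[0,0,0],"gripper":-1}
    - {"xyz":[-0.86,-0.02,0],"turn":[0,0,0],"gripper":-1}
    - {"xyz":[-0.86,-0.02,0],"turn":[0,0,0],"gripper":-1}
    - {"xyz":[-0.86,-0.02,0],"turn":[0,0,0],"gripper":-1}
    - {"xyz":[-0.86,-0.02,0],"turn":[0,0,0],"gripper":-1}
    - {"xyz":[-0.86,-0.02,0],"turn":[0,0,0],"gripper":-1}
    - {"xyz":[-0.86,0.2,0],"turn":[0,0,0],"gripper":-1}
    - {"xyz":[0,0,0],"turn":[0,0,0],"gripper":-1}
    - {"xyz":[0,0,0],"turn":[0,0,0],"gripper":-1}

```text
time_s: 15.08
position: [0.4288, -0.2286, 0.157]
tool_rot: [[0.054, 0.999, -0.002], [0.999, -0.054, 0.002], [0.002, -0.002, -1.0]]
ft_force: [-0.5, 0.1, -1.3]
grip_width: 0.0122
```

```bash
cat > face.py <<'E'
from h import *
import sys
np.set_printoptions(precision=4,suppress=True)
for n in('top','side'):
    im,d,ci=snap(n,n+sys.argv[1]+'.png'); hsv=cv2.cvtColor(im,cv2.COLOR_RGB2HSV); H,S,V=cv2.split(hsv); P=pts(d,ci)
    inb=(P[...,0]>.3)&(P[...,0]<.72)&(P[...,1]<.48)&(P[...,1]>-.47)&(P[...,2]<.035)&(P[...,2]>-.01)
    for nm,m,z in(('amber',(H<16)&(S>120)&(V>70)&inb&(P[...,1]<.45),.010),('black',(V<(70 if n=='side' else 85))&inb,.004),('box',(V>180)&inb&(P[...,1]<-.3),.014)):
        for r in rects(im,ci,m,z,15 if nm=='amber' else 60,900): print(n,nm,np.array(r))
E
python3 face.py 8
python3 - <<'E'
from h import *
s=env.observe(); print(s['position'],s['ft_force'])
plan([(.43,-.227,.0428,87.1)])
E
```

```text
top amber [  0.6319   0.1128   0.0243   0.0153  89.3188 267.     182.    ]
top amber [  0.6507  -0.1109   0.0211   0.0092  89.3109 342.     176.    ]
top amber [  0.6864   0.2914   0.014    0.0548   5.187  208.     165.    ]
top amber [  0.7079   0.333    0.0367   0.0191  62.6627 194.     159.    ]
top black [  0.6284   0.1011   0.0387   0.0519  74.8251 272.     184.    ]
top box [  0.4573  -0.4219   0.0348   0.0379   8.8161 449.     239.    ]
top box [  0.5677  -0.4249   0.0348   0.0378   8.9213 448.     201.    ]
top box [  0.5887  -0.3388   0.0355   0.038    8.5968 419.     195.    ]
top box [  0.6562  -0.4632   0.0209   0.0554  86.5375 459.     173.    ]
side amber [  0.6537  -0.1115   0.0265   0.0138  83.8362 358.     211.    ]
side black [  0.6533  -0.1142   0.0636   0.0533  85.85   359.     215.    ]
side box [  0.4614  -0.4208   0.0331   0.0336   6.3999 349.     350.    ]
side box [  0.569   -0.4236   0.0294   0.034    8.7672 394.     329.    ]
side box [  0.66    -0.4609   0.0605   0.0235   5.1498 438.     326.    ]
side box [  0.4902  -0.3355   0.0337   0.0296  78.1269 343.     310.    ]
side box [  0.5896  -0.3391   0.031    0.0339  17.4589 382.     293.    ]
[ 0.42876348 -0.22664981  0.15743214] [ 0.89753378 -0.46769396 -1.33019798]
turn [-0.02 -0.02 -0.01] shift [-0.01  0.03  2.87] rows 3.0
```

Both carriers are face up. Standing the lifter back on its mat.

step_arm:
  steps:
    - {"xyz":[0,0.03,0.8],"turn":[0,0,0],"gripper":-1}
    - {"xyz":[0,0,0.8],"turn":[0,0,0],"gripper":-1}
    - {"xyz":[0,0,0.7],"turn":[0,0,0],"gripper":-1}
    - {"xyz":[0,0,0.3],"turn":[0,0,0],"gripper":-1}
    - {"xyz":[0,0,0.16],"turn":[0,0,0],"gripper":-1}
    - {"xyz":[0,0,0.1],"turn":[0,0,0],"gripper":-1}
    - {"xyz":[0,0,0],"turn":[0,0,0],"gripper":-1}
    - {"xyz":[0,0,0],"turn":[0,0,0],"gripper":-0.3}
    - {"xyz":[0,0,0],"turn":[0,0,0],"gripper":-0.1}
    - {"xyz":[0,0,0],"turn":[0,0,0],"gripper":0}
    - {"xyz":[0,0,0],"turn":[0,0,0],"gripper":0}
    - {"xyz":[0,0,-0.4],"turn":[0,0,0],"gripper":0}
    - {"xyz":[0,0,-0.8],"turn":[0,0,0],"gripper":0}
    - {"xyz":[0,0,-0.9],"turn":[0,0,0],"gripper":0}
    - {"xyz":[0,0,-0.9],"turn":[0,0,0],"gripper":0}
    - {"xyz":[0,0,0],"turn":[0,0,0],"gripper":0}
    - {"xyz":[0,0,0],"turn":[0,0,0],"gripper":0}

```text
time_s: 16.6
position: [0.431, -0.2282, 0.1658]
tool_rot: [[0.052, 0.999, 0.004], [0.999, -0.052, -0.003], [-0.003, 0.004, -1.0]]
ft_force: [0.5, 0.1, -0.8]
grip_width: 0.0428
```

Run:
```python
from h import *
np.set_printoptions(precision=4,suppress=True)
s=env.observe(); print(s['position'],s['grip_width'])
im,d,ci=snap('wrist','w9.png')
hsv=cv2.cvtColor(im,cv2.COLOR_RGB2HSV); H,S,V=cv2.split(hsv);P=pts(d,ci)
o=((H<14)|(H>175))&(S>170)&(P[...,1]<-.15)
print([np.array(r) for r in rects(im,ci,o,.046,100)],np.median(P[...,2][o]))
# layout planning: tray pose from green floor (side+top)
for n in('top8','side8'):
    im,d,ci=load(n);hsv=cv2.cvtColor(im,cv2.COLOR_RGB2HSV); H,S,V=cv2.split(hsv);P=pts(d,ci)
    g=(H>60)&(H<90)&(S>80)&(P[...,1]>.2)&(P[...,1]<.5)&(P[...,2]<.05)&(P[...,0]<.65)
    c=max(cv2.findContours(g.astype(np.uint8),0,1)[0],key=cv2.contourArea)
    w=np.array([ray(ci,u,v,.005)[:2] for u,v in c[:,0].astype(float)],np.float32); print(n,cv2.minAreaRect(w),np.median(P[...,2][g]))
    # rim: outer
    st=((V>120)&(S<60)|g)&(P[...,1]>.2)&(P[...,1]<.5)&(P[...,2]<.05)&(P[...,2]>-.01)&(P[...,0]<.65)&(P[...,0]>.33)
    for r in rects(im,ci,st,.018,1000): print('outer',np.array(r))
```

```text
[ 0.431  -0.2282  0.1658] 0.0428112790341748
[array([  0.425 ,  -0.2264,   0.0127,   0.0675,  86.6922, 327.    ,
       193.    ])] 0.04549204252383178
top8 ((0.4956625699996948, 0.362844318151474), (0.17843356728553772, 0.17415037751197815), 84.03239440917969) 0.005435004402990051
outer [  0.4851   0.3419   0.3156   0.2969   0.1063 187.     232.    ]
side8 ((0.5134497880935669, 0.381919264793396), (0.1372152715921402, 0.14429636299610138), 83.8577651977539) 0.004486384958617418
```

Lifter is back (handle centre 0.425, −0.226, top at 0.0455). Next, a wrist view over both carriers.

```bash
python3 -c "
from h import *
plan([(.57,0,.27,90)])"
```

```text
turn [ 0.01  0.01 -0.65] shift [ 5.69  3.49 -2.64] rows 8.0
```

step_arm:
  steps:
    - {"xyz":[0,0,0],"turn":[0,0,-0.65],"gripper":0}
    - {"xyz":[0.71,0.435,-0.33],"turn":[0,0,0],"gripper":0}
    - {"xyz":[0.71,0.435,-0.33],"turn":[0,0,0],"gripper":0}
    - {"xyz":[0.71,0.435,-0.33],"turn":[0,0,0],"gripper":0}
    - {"xyz":[0.71,0.435,-0.33],"turn":[0,0,0],"gripper":0}
    - {"xyz":[0.71,0.435,-0.33],"turn":[0,0,0],"gripper":0}
    - {"xyz":[0.71,0.435,-0.33],"turn":[0,0,0],"gripper":0}
    - {"xyz":[0.71,0.435,-0.33],"turn":[0,0,0],"gripper":0}
    - {"xyz":[0.71,0.435,-0.33],"turn":[0,0,0],"gripper":0}
    - {"xyz":[0,0,0],"turn":[0,0,0],"gripper":0}
    - {"xyz":[0,0,0],"turn":[0,0,0],"gripper":0}

```text
time_s: 17.57
position: [0.57, 0.0007, 0.2681]
tool_rot: [[-0.003, 1.0, -0.002], [1.0, 0.003, 0.0], [0.0, -0.002, -1.0]]
ft_force: [-0.2, 0.2, -0.2]
grip_width: 0.0428
```

Run:
```python
from h import *
np.set_printoptions(precision=4,suppress=True)
s=env.observe(); print(s['position'],s['q'])
im,d,ci=snap('wrist','w10.png'); hsv=cv2.cvtColor(im,cv2.COLOR_RGB2HSV); H,S,V=cv2.split(hsv);P=pts(d,ci)
inb=(P[...,0]>.55)&(P[...,0]<.74)&(abs(P[...,1])<.2)&(P[...,2]<.03)
m=(H<20)&(S>110)&(V>60)&inb; print('amber',[np.array(r) for r in rects(im,ci,m,.009,60)])
m=(V>130)&(S<45)&inb; print('silver',[np.array(r) for r in rects(im,ci,m,.013,100)])
m=(V<60)&inb; print('black',[np.array(r) for r in rects(im,ci,m,.004,100)])
```

```text
[0.57   0.0007 0.2681] [ -11.8272   23.2313   69.0792   -0.0095   87.8052 -101.9747]
amber [array([  0.6557,  -0.1088,   0.0312,   0.0176,  86.2167, 240.    ,
       230.    ]), array([  0.6379,   0.118 ,   0.0331,   0.0185,  73.6291, 416.    ,
       218.    ])]
silver [array([  0.6529,  -0.1074,   0.0432,   0.0333,  86.197 , 241.    ,
       229.    ]), array([  0.6336,   0.1096,   0.0301,   0.0315,  74.0419, 409.    ,
       216.    ]), array([  0.5983,  -0.1669,   0.0156,   0.0462,  87.1309, 187.    ,
       187.    ])]
black [array([  0.6541,  -0.1074,   0.0664,   0.055 ,  85.9335, 242.    ,
       227.    ]), array([  0.6361,   0.1166,   0.0677,   0.0558,  74.3477, 415.    ,
       215.    ])]
```

View pics/w10.png

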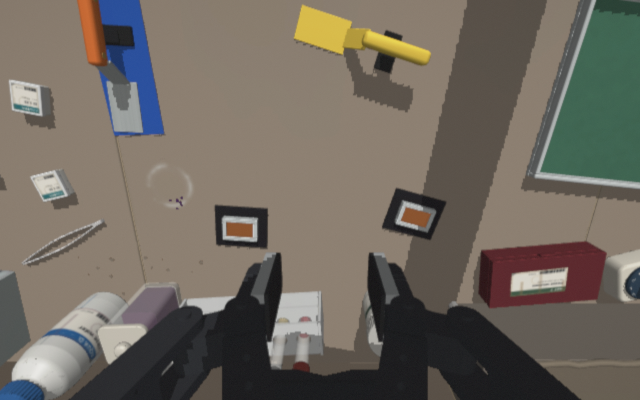

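Both carriers lie face up: A at (240,228) → (0.654, −0.107), yaw −4°; B at (415,215) → (0.636, 0.117), yaw −15.7°. Next I pick A.

```bash
python3 -c "
from h import *
t=np.radians(-6);R=np.array([[np.cos(t),-np.sin(t)],[np.sin(t),np.cos(t)]]);T=lambda x,y:np.array([.495,.360])+R@[x,y]
for q in((.042,-.052),(.042,.024),(-.046,-.05),(-.046,.02)): print(q,T(*q).round(4))
a=(.654,-.1074)
plan([(*a,.1,-4),(*a,.0255,None),(*a,.12,None),(.5,.1,.12,None),(*T(.042,-.052),.12,-6),(*T(.042,-.052),.0315,None)])"
```

```text
(0.042, -0.052) [0.5313 0.3039]
(0.042, 0.024) [0.5393 0.3795]
(-0.046, -0.05) [0.444  0.3151]
(-0.046, 0.02) [0.4513 0.3847]
turn [-0.03  0.03 20.52] shift [2.3  2.52 4.19] rows 6.0
shift [0.   0.   1.86] rows 2.0
shift [ 0.    0.   -2.36] rows 3.0
shift [-4.2 -4.9  0. ] rows 7.0
turn [0.   0.   0.44] shift [ 0.25 -5.15  0.  ] rows 6.0
shift [0.   0.   2.21] rows 3.0
```

step_arm:
  steps:
    - {"xyz":[0,0,0],"turn":[0,0,0.98],"gripper":0.17}
    - {"xyz":[0,0,0],"turn":[0,0,0.98],"gripper":0.17}
    - {"xyz":[0,0,0],"turn":[0,0,0.98],"gripper":0.17}
    - {"xyz":[0,0,0],"turn":[0,0,0.98],"gripper":0.17}
    - {"xyz":[0,0,0],"turn":[0,0,0.98],"gripper":0.17}
    - {"xyz":[0,0,0],"turn":[0,0,0.98],"gripper":0.17}
    - {"xyz":[0,0,0],"turn":[0,0,0.98],"gripper":0.17}
    - {"xyz":[0,0,0],"turn":[0,0,0.98],"gripper":0.17}
    - {"xyz":[0,0,0],"turn":[0,0,0.98],"gripper":0.17}
    - {"xyz":[0,0,0],"turn":[0,0,0.98],"gripper":0.17}
    - {"xyz":[0,0,0],"turn":[0,0,0.98],"gripper":0.17}
    - {"xyz":[0,0,0],"turn":[0,0,0.98],"gripper":0.17}
    - {"xyz":[0,0,0],"turn":[0,0,0.98],"gripper":0.17}
    - {"xyz":[0,0,0],"turn":[0,0,0.98],"gripper":0.17}
    - {"xyz":[0,0,0],"turn":[0,0,0.98],"gripper":0.17}
    - {"xyz":[0,0,0],"turn":[0,0,0.98],"gripper":0.17}
    - {"xyz":[0,0,0],"turn":[0,0,0.98],"gripper":0.17}
    - {"xyz":[0,0,0],"turn":[0,0,0.98],"gripper":0.17}
    - {"xyz":[0,0,0],"turn":[0,0,0.98],"gripper":0.17}
    - {"xyz":[0,0,0],"turn":[0,0,0.98],"gripper":0.17}

```text
time_s: 19.28
position: [0.5689, -0.002, 0.2681]
tool_rot: [[1.0, -0.003, -0.003], [-0.003, -1.0, 0.0], [-0.003, -0.0, -1.0]]
ft_force: [-0.2, 0.4, -0.8]
grip_width: 0.0496
```

step_arm:
  steps:
    - {"xyz":[0,0,0],"turn":[0,0,0.88],"gripper":0.17}
    - {"xyz":[0.38,0.42,0.7],"turn":[0,0,0],"gripper":0.17}
    - {"xyz":[0.38,0.42,0.7],"turn":[0,0,0],"gripper":0.17}
    - {"xyz":[0.38,0.42,0.7],"turn":[0,0,0],"gripper":0.17}
    - {"xyz":[0.38,0.42,0.7],"turn":[0,0,0],"gripper":0.17}
    - {"xyz":[0.38,0.42,0.7],"turn":[0,0,0],"gripper":0.17}
    - {"xyz":[0.38,0.42,0.7],"turn":[0,0,0],"gripper":0.17}
    - {"xyz":[0,0,0],"turn":[0,0,0],"gripper":0.17}
    - {"xyz":[0,0,0],"turn":[0,0,0],"gripper":0.17}

```text
time_s: 20.03
position: [0.6524, -0.109, 0.0985]
tool_rot: [[0.997, -0.071, -0.006], [-0.071, -0.998, 0.002], [-0.006, -0.002, -1.0]]
ft_force: [-1.0, -0.5, 0.8]
grip_width: 0.0498
```

```bash
python3 -c "
from h import *
s=env.observe();print(s['tool_rot'][:,0],s['position'])
plan([(.654,-.1074,.0255,-4)])
im,d,ci=snap('wrist','w11.png')
V=im.max(2);P=pts(d,ci);inb=(P[...,2]<.02)&(P[...,0]>.6)&(P[...,1]<-.05)&(P[...,1]>-.16)
hsv=cv2.cvtColor(im,cv2.COLOR_RGB2HSV); H,S,V=cv2.split(hsv)
m=(H<20)&(S>110)&(V>60)&inb; print('amber',[np.array(r).round(4) for r in rects(im,ci,m,.009,60)])
"
```

```text
[ 0.99749434 -0.07051326 -0.00573772] [ 0.65235573 -0.10901661  0.09853029]
turn [-0.02  0.07 -0.01] shift [ 0.04 -0.04  1.83] rows 2.0
amber [array([ 6.53800e-01, -1.10400e-01,  3.23000e-02,  1.93000e-02,
        8.54592e+01,  3.29000e+02,  2.16000e+02])]
```

Position agrees. Lower, grip, and lift.

step_arm:
  steps:
    - {"xyz":[0.04,-0.02,0.7],"turn":[0,0,0],"gripper":0.17}
    - {"xyz":[0,0,0.7],"turn":[0,0,0],"gripper":0.17}
    - {"xyz":[0,0,0.42],"turn":[0,0,0],"gripper":0.17}
    - {"xyz":[0,0,0],"turn":[0,0,0],"gripper":0.17}
    - {"xyz":[0,0,0],"turn":[0,0,0],"gripper":-0.6}
    - {"xyz":[0,0,0],"turn":[0,0,0],"gripper":-0.6}
    - {"xyz":[0,0,0],"turn":[0,0,0],"gripper":-0.6}
    - {"xyz":[0,0,0],"turn":[0,0,0],"gripper":-0.6}
    - {"xyz":[0,0,0],"turn":[0,0,0],"gripper":-0.6}
  squeeze: 40

```text
time_s: 20.83
position: [0.6566, -0.1068, 0.0322]
tool_rot: [[0.998, -0.067, 0.005], [-0.067, -0.998, -0.002], [0.005, 0.001, -1.0]]
ft_force: [-3.2, 0.8, 7.6]
grip_width: 0.0169
```

step_arm:
  steps:
    - {"xyz":[0,0,-0.4],"turn":[0,0,0],"gripper":-0.6}
    - {"xyz":[0,0,-0.8],"turn":[0,0,0],"gripper":-0.6}
    - {"xyz":[0,0,-0.8],"turn":[0,0,0],"gripper":-0.6}
    - {"xyz":[0,0,-0.4],"turn":[0,0,0],"gripper":-0.6}
    - {"xyz":[0,0,0],"turn":[0,0,0],"gripper":-0.6}
    - {"xyz":[0,0,0],"turn":[0,0,0],"gripper":-0.6}

```text
time_s: 21.33
position: [0.656, -0.1067, 0.1271]
tool_rot: [[0.998, -0.067, 0.004], [-0.067, -0.998, -0.001], [0.004, 0.001, -1.0]]
ft_force: [-0.4, 0.4, -0.0]
grip_width: 0.0169
```

```bash
cat > held.py <<'E'
from h import *
np.set_printoptions(precision=4,suppress=True)
import sys
s=env.observe();print(s['position'],s['grip_width'],s['tool_rot'][:,0])
im,d,ci=snap('wrist',sys.argv[1]+'.png'); hsv=cv2.cvtColor(im,cv2.COLOR_RGB2HSV); H,S,V=cv2.split(hsv); P=pts(d,ci)
m=(H<20)&(S>110)&(V>60)&(np.linalg.norm(P-s['position'],axis=2)<.06); q=P[m]
if m.sum()>20: print('amber held',len(q),np.median(q,0),[np.array(r) for r in rects(im,ci,m,np.median(q[:,2]),40)])
E
python3 held.py w12; python3 -c "
from h import *
plan([(.5,.1,.13,None),(.5313,.3039,.13,-6),(.5313,.3039,.0315,None)])"
```

```text
[ 0.656  -0.1067  0.1271] 0.016896377758582506 [ 0.9977 -0.0674  0.0041]
shift [-4.22 -4.89 -0.12] rows 7.0
turn [ 0.   -0.01  0.46] shift [ 0.25 -5.15  0.  ] rows 6.0
shift [0.   0.   2.46] rows 3.0
```

The grip closed over the frame's top: pads retract when open, so the tips were too high. Nothing was lifted. Re-measuring before going lower.

step_arm:
  steps:
    - {"xyz":[0,0,-0.3],"turn":[0,0,0],"gripper":0.03}
    - {"xyz":[0,0,0],"turn":[0,0,0],"gripper":0.03}
    - {"xyz":[0,0,0],"turn":[0,0,0],"gripper":0.03}
    - {"xyz":[0,0,0],"turn":[0,0,0],"gripper":0.03}

```text
time_s: 21.72
position: [0.6553, -0.1065, 0.1357]
tool_rot: [[0.998, -0.068, -0.001], [-0.068, -0.998, 0.001], [-0.001, -0.0, -1.0]]
ft_force: [-0.0, 0.2, 0.3]
grip_width: 0.0438
```

```bash
cat > wc.py <<'E'
from h import *
import sys
np.set_printoptions(precision=4,suppress=True)
s=env.observe();print(s['position'],s['grip_width'],s['tool_rot'][:,0]); p=s['position']
im,d,ci=snap('wrist',sys.argv[1]+'.png'); hsv=cv2.cvtColor(im,cv2.COLOR_RGB2HSV); H,S,V=cv2.split(hsv); P=pts(d,ci)
inb=(P[...,2]<.03)&(np.hypot(P[...,0]-p[0],P[...,1]-p[1])<.12)
for nm,m,z in(('amber',(H<20)&(S>110)&(V>60),.009),('silver',(V>125)&(S<45),.013)):
    print(nm,[np.array(r) for r in rects(im,ci,m&inb,z,100)])
cv2.imwrite('pics/'+sys.argv[1]+'c.png',cv2.cvtColor(im[100:400,160:480],cv2.COLOR_RGB2BGR))
E
python3 wc.py w13
```

```text
[ 0.6553 -0.1065  0.1357] 0.04382919249954028 [ 0.9977 -0.0676 -0.0014]
amber [array([  0.6642,  -0.1113,   0.0326,   0.0192,  84.9855, 338.    ,
       202.    ])]
silver [array([  0.6267,  -0.1891,   0.0253,   0.0094,  80.679 , 300.    ,
       289.    ]), array([  0.6182,  -0.1709,   0.008 ,   0.0188,  49.2672, 290.    ,
       272.    ]), array([  0.7637,  -0.1384,   0.0122,   0.0278,   3.4266, 457.    ,
       226.    ]), array([  0.6644,  -0.1102,   0.0437,   0.0294,  85.8565, 338.    ,
       202.    ]), array([  0.759 ,  -0.0727,   0.0121,   0.0643,   4.275 , 458.    ,
       151.    ])]
```

View pics/w13c.png

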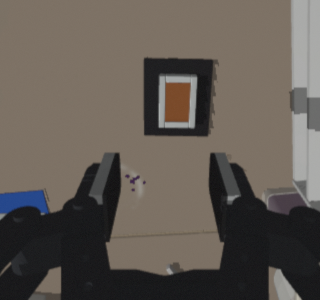

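```bash
python3 -c "
from h import *
plan([(.6643,-.109,.05,-4.5),(.6643,-.109,.0225,None)])"
```

```text
turn [-0.01  0.02  0.14] shift [0.23 0.04 2.14] rows 3.0
shift [0.   0.   0.69] rows 1.0
```

step_arm:
  steps:
    - {"xyz":[0.08,0.01,0.71],"turn":[0,0,0.14],"gripper":0.03}
    - {"xyz":[0.08,0.01,0.71],"turn":[0,0,0],"gripper":0.03}
    - {"xyz":[0.08,0.01,0.72],"turn":[0,0,0],"gripper":0.03}
    - {"xyz":[0,0,0.3],"turn":[0,0,0],"gripper":0.03}
    - {"xyz":[0,0,0.3],"turn":[0,0,0],"gripper":0.03}
    - {"xyz":[0,0,0.09],"turn":[0,0,0],"gripper":0.03}
    - {"xyz":[0,0,0],"turn":[0,0,0],"gripper":0.03}
    - {"xyz":[0,0,0],"turn":[0,0,0],"gripper":0.03}

```text
time_s: 22.43
position: [0.6656, -0.1087, 0.0247]
tool_rot: [[0.997, -0.079, 0.002], [-0.079, -0.997, -0.001], [0.002, 0.0, -1.0]]
ft_force: [0.2, 0.1, -0.1]
grip_width: 0.0435
```

```bash
python3 wc.py w14
```

```text
[ 0.6656 -0.1087  0.0247] 0.04345356128306235 [ 0.9969 -0.0787  0.0018]
amber [array([  0.6639,  -0.1119,   0.033 ,   0.0202,  85.431 , 324.    ,
       273.    ])]
silver [array([  0.7635,  -0.1449,   0.0297,   0.0201,  85.4143, 526.    ,
       315.    ]), array([  0.6625,  -0.1257,   0.0113,   0.0292,  85.4087, 322.    ,
       307.    ]), array([  0.6653,  -0.0932,   0.0109,   0.0295,  85.4279, 324.    ,
       242.    ]), array([  0.76  ,  -0.0625,   0.0206,   0.0682,   3.9946, 535.    ,
       165.    ])]
```

step_arm:
  steps:
    - {"xyz":[0,0.05,0.06],"turn":[0,0,0],"gripper":0.03}
    - {"xyz":[0,0,0],"turn":[0,0,0],"gripper":-0.1}
    - {"xyz":[0,0,0],"turn":[0,0,0],"gripper":-0.2}
    - {"xyz":[0,0,0],"turn":[0,0,0],"gripper":-0.3}
    - {"xyz":[0,0,0],"turn":[0,0,0],"gripper":-0.5}
    - {"xyz":[0,0,0],"turn":[0,0,0],"gripper":-0.5}
    - {"xyz":[0,0,0],"turn":[0,0,0],"gripper":-0.5}

```text
time_s: 23.07
position: [0.6653, -0.1109, 0.0229]
tool_rot: [[0.997, -0.079, 0.002], [-0.079, -0.997, -0.001], [0.002, 0.001, -1.0]]
ft_force: [-3.1, -1.1, 8.4]
grip_width: 0.0284
```

Gripped the frame (28.4 mm, consistent with the sensor's −1.6 mm bias). Lift and carry.

step_arm:
  steps:
    - {"xyz":[0,0,-0.3],"turn":[0,0,0],"gripper":-0.6}
    - {"xyz":[0,0,-0.7],"turn":[0,0,0],"gripper":-0.6}
    - {"xyz":[0,0,-0.8],"turn":[0,0,0],"gripper":-0.6}
    - {"xyz":[0,0,-0.8],"turn":[0,0,0],"gripper":-0.6}
    - {"xyz":[0,0,0],"turn":[0,0,0],"gripper":-0.6}
    - {"xyz":[0,0,0],"turn":[0,0,0],"gripper":-0.6}

```text
time_s: 23.57
position: [0.6656, -0.1107, 0.1279]
tool_rot: [[0.997, -0.079, 0.005], [-0.079, -0.997, -0.002], [0.005, 0.001, -1.0]]
ft_force: [-0.0, 0.6, -0.8]
grip_width: 0.0288
```

```bash
python3 held.py w15; python3 -c "
from h import *
plan([(.5,.1,.13,None),(.5313,.3039,.13,-6),(.5313,.3039,.028,None)])"
```

```text
[ 0.6656 -0.1107  0.1279] 0.02880219743980695 [ 0.9969 -0.0786  0.0047]
amber held 2511 [ 0.6643 -0.1086  0.1167] [array([  0.6647,  -0.11  ,   0.0329,   0.0199,  85.2965, 325.    ,
       272.    ])]
shift [-4.52 -4.92 -0.11] rows 7.0
turn [ 0.   -0.01  0.32] shift [ 0.25 -5.15  0.  ] rows 6.0
shift [0.   0.   2.55] rows 3.0
```

step_arm:
  steps:
    - {"xyz":[-0.65,-0.7,-0.02],"turn":[0,0,0],"gripper":-0.6}
    - {"xyz":[-0.65,-0.7,-0.02],"turn":[0,0,0],"gripper":-0.6}
    - {"xyz":[-0.65,-0.7,-0.02],"turn":[0,0,0],"gripper":-0.6}
    - {"xyz":[-0.65,-0.7,-0.02],"turn":[0,0,0],"gripper":-0.6}
    - {"xyz":[-0.65,-0.7,-0.02],"turn":[0,0,0],"gripper":-0.6}
    - {"xyz":[-0.65,-0.7,-0.02],"turn":[0,0,0],"gripper":-0.6}
    - {"xyz":[-0.62,-0.72,0],"turn":[0,0,0.32],"gripper":-0.6}
    - {"xyz":[0.04,-0.86,0],"turn":[0,0,0],"gripper":-0.6}
    - {"xyz":[0.04,-0.86,0],"turn":[0,0,0],"gripper":-0.6}
    - {"xyz":[0.04,-0.86,0],"turn":[0,0,0],"gripper":-0.6}
    - {"xyz":[0.04,-0.86,0],"turn":[0,0,0],"gripper":-0.6}
    - {"xyz":[0.04,-0.86,0],"turn":[0,0,0],"gripper":-0.6}
    - {"xyz":[0.05,-0.85,0],"turn":[0,0,0],"gripper":-0.6}
    - {"xyz":[0,0,0],"turn":[0,0,0],"gripper":-0.6}
    - {"xyz":[0,0,0],"turn":[0,0,0],"gripper":-0.6}

```text
time_s: 24.87
position: [0.5307, 0.3049, 0.1283]
tool_rot: [[0.995, -0.102, -0.003], [-0.102, -0.995, -0.001], [-0.002, 0.001, -1.0]]
ft_force: [-0.3, -0.5, 0.3]
grip_width: 0.0283
```

Run:
```python
from h import *
np.set_printoptions(precision=4,suppress=True)
s=env.observe(); print(s['position'],s['q'])
plan([(.5313,.3039,.0295,-6)])
im,d,ci=snap('wrist','w16.png'); hsv=cv2.cvtColor(im,cv2.COLOR_RGB2HSV); H,S,V=cv2.split(hsv);P=pts(d,ci)
g=(H>60)&(H<90)&(S>80)&(P[...,2]<.03); q=P[g]; print(np.median(q[:,2]),np.percentile(q,[1,99],axis=0))
```

```text
[0.5307 0.3049 0.1283] [18.8143 34.0636 74.2917 -0.0025 71.8007 24.6503]
turn [0.01 0.03 0.04] shift [0.02 0.02 2.47] rows 3.0
0.005750267219856553 [[0.4003 0.2776 0.0041]
 [0.5882 0.4517 0.0074]]
```

step_arm:
  steps:
    - {"xyz":[0.02,0.02,0.8],"turn":[0,0,0],"gripper":-0.6}
    - {"xyz":[0,0,0.8],"turn":[0,0,0],"gripper":-0.6}
    - {"xyz":[0,0,0.5],"turn":[0,0,0],"gripper":-0.6}
    - {"xyz":[0,0,0.25],"turn":[0,0,0],"gripper":-0.6}
    - {"xyz":[0,0,0.14],"turn":[0,0,0],"gripper":-0.6}
    - {"xyz":[0,0,0],"turn":[0,0,0],"gripper":-0.6}
    - {"xyz":[0,0,0],"turn":[0,0,0],"gripper":-0.6}
    - {"xyz":[0,0,0],"turn":[0,0,0],"gripper":-0.2}
    - {"xyz":[0,0,0],"turn":[0,0,0],"gripper":0.03}
    - {"xyz":[0,0,0],"turn":[0,0,0],"gripper":0.03}
    - {"xyz":[0,0,0],"turn":[0,0,0],"gripper":0.03}
    - {"xyz":[0,0,-0.3],"turn":[0,0,0],"gripper":0.03}
    - {"xyz":[0,0,-0.8],"turn":[0,0,0],"gripper":0.03}
    - {"xyz":[0,0,-0.9],"turn":[0,0,0],"gripper":0.03}
    - {"xyz":[0,0,-0.9],"turn":[0,0,0],"gripper":0.03}
    - {"xyz":[0,0,0],"turn":[0,0,0],"gripper":0.03}
    - {"xyz":[0,0,0],"turn":[0,0,0],"gripper":0.03}

```text
time_s: 26.33
position: [0.5329, 0.3032, 0.1485]
tool_rot: [[0.995, -0.104, 0.004], [-0.104, -0.995, 0.001], [0.004, -0.002, -1.0]]
ft_force: [-0.3, -1.1, -1.5]
grip_width: 0.044
```

```bash
sed -i "s/'amber',(H<20)/'amber',((H<20)|(H>175))/" wc.py; python3 wc.py w17; python3 -c "
from h import *
a=(.6361,.1166)
plan([(.56,.15,.16,None),(*a,.12,-15.7),(*a,.05,None),(*a,.0225,None)])"
```

```text
[0.5329 0.3032 0.1485] 0.04403757649935738 [ 0.9946 -0.104   0.0043]
amber [array([  0.5322,   0.3006,   0.0325,   0.0193,  83.9273, 325.    ,
       196.    ])]
silver [array([  0.4974,   0.2588,   0.004 ,   0.1641,  83.903 , 292.    ,
       246.    ]), array([  0.5322,   0.3017,   0.0449,   0.0303,  83.0135, 325.    ,
       196.    ]), array([  0.5878,   0.3275,   0.1579,   0.0085,  84.2541, 391.    ,
       150.    ])]
shift [ 1.09  3.73 -0.34] rows 4.0
turn [-0.   -0.01  2.12] shift [2.06 0.29 1.  ] rows 3.0
shift [0.   0.   1.75] rows 2.0
shift [0.   0.   0.69] rows 1.0
```

Carrier A is on the tray floor at (0.532, 0.302). Next, B.

step_arm:
  steps:
    - {"xyz":[0.27,0.93,-0.08],"turn":[0,0,0],"gripper":0.03}
    - {"xyz":[0.27,0.93,-0.08],"turn":[0,0,0],"gripper":0.03}
    - {"xyz":[0.27,0.93,-0.08],"turn":[0,0,0],"gripper":0.03}
    - {"xyz":[0.27,0.93,-0.08],"turn":[0,0,0],"gripper":0.03}
    - {"xyz":[0,0,0],"turn":[0,0,0.7],"gripper":0.03}
    - {"xyz":[0,0,0],"turn":[0,0,0.7],"gripper":0.03}
    - {"xyz":[0,0,0],"turn":[0,0,0.72],"gripper":0.03}
    - {"xyz":[0.68,0.1,0.33],"turn":[0,0,0],"gripper":0.03}
    - {"xyz":[0.69,0.1,0.33],"turn":[0,0,0],"gripper":0.03}
    - {"xyz":[0.69,0.09,0.34],"turn":[0,0,0],"gripper":0.03}
    - {"xyz":[0,0,0],"turn":[0,0,0],"gripper":0.03}
    - {"xyz":[0,0,0],"turn":[0,0,0],"gripper":0.03}

```text
time_s: 27.38
position: [0.6356, 0.1162, 0.1161]
tool_rot: [[0.962, -0.272, -0.005], [-0.272, -0.962, 0.0], [-0.005, 0.001, -1.0]]
ft_force: [-0.5, -0.1, 0.0]
grip_width: 0.0438
```

```bash
python3 wc.py w18; python3 -c "
from h import *
a=(.6361,.1166)
plan([(*a,.05,-15.7),(*a,.0225,None)])"
```

```text
[0.6356 0.1162 0.1161] 0.04383169158652036 [ 0.9624 -0.2717 -0.0047]
amber [array([  0.6635,   0.1085,   0.0323,   0.0193,  74.4255, 365.    ,
       205.    ])]
silver [array([  0.7376,   0.085 ,   0.0097,   0.0354,   4.0669, 470.    ,
       208.    ]), array([  0.6632,   0.1102,   0.0436,   0.0302,  74.3714, 365.    ,
       205.    ])]
turn [ 0.01  0.04 -0.  ] shift [ 0.02 -0.    1.68] rows 2.0
shift [0.   0.   0.69] rows 1.0
```

B has been knocked about 28 mm to (0.663, 0.110). Aiming at the new place.

```bash
python3 -c "
from h import *
a=(.6633,.1095)
plan([(*a,.05,-15.6),(*a,.0225,None)])"
```

```text
turn [ 0.01  0.04 -0.03] shift [ 0.73 -0.01  1.68] rows 2.0
shift [0.   0.   0.69] rows 1.0
```

step_arm:
  steps:
    - {"xyz":[0.73,0,0],"turn":[0,0,0],"gripper":0.03}
    - {"xyz":[0,0,0.8],"turn":[0,0,0],"gripper":0.03}
    - {"xyz":[0,0,0.6],"turn":[0,0,0],"gripper":0.03}
    - {"xyz":[0,0,0],"turn":[0,0,0],"gripper":0.03}
    - {"xyz":[0,0,0],"turn":[0,0,0],"gripper":0.03}

```text
time_s: 27.85
position: [0.663, 0.1096, 0.0629]
tool_rot: [[0.963, -0.27, -0.003], [-0.27, -0.963, 0.0], [-0.002, 0.001, -1.0]]
ft_force: [0.4, 0.4, 1.5]
grip_width: 0.044
```

```bash
python3 wc.py w19; python3 -c "
from h import *
a=(.6633,.1095)
plan([(*a,.0225,-15.6)])"
```

```text
[0.663  0.1096 0.0629] 0.043998195560919884 [ 0.9629 -0.2699 -0.0024]
amber [array([  0.6629,   0.1082,   0.0333,   0.02  ,  74.4127, 328.    ,
       237.    ])]
silver [array([  0.738 ,   0.0786,   0.0037,   0.0266,  21.9845, 460.    ,
       253.    ]), array([  0.6633,   0.11  ,   0.0436,   0.0298,  74.3812, 327.    ,
       236.    ])]
turn [-0.   -0.01 -0.01] shift [-0.02  0.    1.05] rows 2.0
```

step_arm:
  steps:
    - {"xyz":[-0.01,0,0.5],"turn":[0,0,0],"gripper":0.03}
    - {"xyz":[0,0,0.35],"turn":[0,0,0],"gripper":0.03}
    - {"xyz":[0,0,0.17],"turn":[0,0,0],"gripper":0.03}
    - {"xyz":[0,0,0],"turn":[0,0,0],"gripper":0.03}
    - {"xyz":[0,0,0],"turn":[0,0,0],"gripper":0.03}
    - {"xyz":[0,0,0],"turn":[0,0,0],"gripper":-0.1}
    - {"xyz":[0,0,0],"turn":[0,0,0],"gripper":-0.2}
    - {"xyz":[0,0,0],"turn":[0,0,0],"gripper":-0.3}
    - {"xyz":[0,0,0],"turn":[0,0,0],"gripper":-0.5}
    - {"xyz":[0,0,0],"turn":[0,0,0],"gripper":-0.6}
    - {"xyz":[0,0,0],"turn":[0,0,0],"gripper":-0.6}

```text
time_s: 28.82
position: [0.6642, 0.1091, 0.0235]
tool_rot: [[0.963, -0.271, 0.002], [-0.271, -0.963, 0.0], [0.002, -0.001, -1.0]]
ft_force: [-1.5, -0.6, 5.8]
grip_width: 0.0289
```

step_arm:
  steps:
    - {"xyz":[0,0,-0.3],"turn":[0,0,0],"gripper":-0.6}
    - {"xyz":[0,0,-0.7],"turn":[0,0,0],"gripper":-0.6}
    - {"xyz":[0,0,-0.8],"turn":[0,0,0],"gripper":-0.6}
    - {"xyz":[0,0,-0.8],"turn":[0,0,0],"gripper":-0.6}
    - {"xyz":[0,0,0],"turn":[0,0,0],"gripper":-0.6}
    - {"xyz":[0,0,0],"turn":[0,0,0],"gripper":-0.6}

```text
time_s: 29.32
position: [0.6643, 0.1091, 0.1291]
tool_rot: [[0.963, -0.271, 0.005], [-0.271, -0.963, -0.0], [0.004, -0.001, -1.0]]
ft_force: [-0.7, 0.4, -1.8]
grip_width: 0.0286
```

```bash
python3 held.py w20; python3 -c "
from h import *
plan([(.54,.2,.14,None),(.5393,.3795,.14,-6),(.5393,.3795,.0285,None)])"
```

```text
[0.6643 0.1091 0.1291] 0.028622553742226983 [ 0.9627 -0.2705  0.0044]
amber held 2477 [0.6634 0.1112 0.1172] [array([  0.6635,   0.1098,   0.033 ,   0.0198,  74.1153, 325.    ,
       271.    ])]
shift [-3.59 -1.35 -0.33] rows 4.0
turn [-0.   -0.01 -2.12] shift [-0.49 -4.46  0.  ] rows 5.0
shift [0.   0.   2.79] rows 3.0
```

step_arm:
  steps:
    - {"xyz":[-0.9,-0.34,-0.08],"turn":[0,0,0],"gripper":-0.6}
    - {"xyz":[-0.9,-0.34,-0.08],"turn":[0,0,0],"gripper":-0.6}
    - {"xyz":[-0.9,-0.34,-0.08],"turn":[0,0,0],"gripper":-0.6}
    - {"xyz":[-0.9,-0.33,-0.08],"turn":[0,0,0],"gripper":-0.6}
    - {"xyz":[0,0,0],"turn":[0,0,-0.7],"gripper":-0.6}
    - {"xyz":[0,0,0],"turn":[0,0,-0.7],"gripper":-0.6}
    - {"xyz":[0,0,0],"turn":[0,0,-0.72],"gripper":-0.6}
    - {"xyz":[-0.1,-0.89,0],"turn":[0,0,0],"gripper":-0.6}
    - {"xyz":[-0.1,-0.89,0],"turn":[0,0,0],"gripper":-0.6}
    - {"xyz":[-0.1,-0.89,0],"turn":[0,0,0],"gripper":-0.6}
    - {"xyz":[-0.1,-0.89,0],"turn":[0,0,0],"gripper":-0.6}
    - {"xyz":[-0.1,-0.9,0],"turn":[0,0,0],"gripper":-0.6}
    - {"xyz":[0,0,0],"turn":[0,0,0],"gripper":-0.6}
    - {"xyz":[0,0,0],"turn":[0,0,0],"gripper":-0.6}

```text
time_s: 30.53
position: [0.5372, 0.3809, 0.1373]
tool_rot: [[0.995, -0.101, -0.003], [-0.101, -0.995, -0.001], [-0.003, 0.002, -1.0]]
ft_force: [0.2, -0.1, 0.4]
grip_width: 0.0286
```

```bash
python3 -c "
from h import *
plan([(.5393,.3795,.029,-6)])"
```

```text
turn [0.02 0.03 0.04] shift [0.05 0.03 2.71] rows 3.0
```

step_arm:
  steps:
    - {"xyz":[0.04,0.02,0.8],"turn":[0,0,0],"gripper":-0.6}
    - {"xyz":[0,0,0.8],"turn":[0,0,0],"gripper":-0.6}
    - {"xyz":[0,0,0.6],"turn":[0,0,0],"gripper":-0.6}
    - {"xyz":[0,0,0.35],"turn":[0,0,0],"gripper":-0.6}
    - {"xyz":[0,0,0.16],"turn":[0,0,0],"gripper":-0.6}
    - {"xyz":[0,0,0],"turn":[0,0,0],"gripper":-0.6}
    - {"xyz":[0,0,0],"turn":[0,0,0],"gripper":-0.6}
    - {"xyz":[0,0,0],"turn":[0,0,0],"gripper":-0.2}
    - {"xyz":[0,0,0],"turn":[0,0,0],"gripper":0.03}
    - {"xyz":[0,0,0],"turn":[0,0,0],"gripper":0.03}
    - {"xyz":[0,0,0],"turn":[0,0,0],"gripper":0.03}
    - {"xyz":[0,0,-0.3],"turn":[0,0,0],"gripper":0.03}
    - {"xyz":[0,0,-0.8],"turn":[0,0,0],"gripper":0.03}
    - {"xyz":[0,0,-0.9],"turn":[0,0,0],"gripper":0.03}
    - {"xyz":[0,0,-0.9],"turn":[0,0,0],"gripper":0.03}
    - {"xyz":[0,0,0],"turn":[0,0,0],"gripper":0.03}
    - {"xyz":[0,0,0],"turn":[0,0,0],"gripper":0.03}

```text
time_s: 31.95
position: [0.5405, 0.379, 0.1499]
tool_rot: [[0.995, -0.104, 0.005], [-0.104, -0.995, 0.002], [0.005, -0.003, -1.0]]
ft_force: [-1.1, -0.3, -0.6]
grip_width: 0.0438
```

```bash
python3 wc.py w21; python3 face.py 21 | grep -E 'box|side amber'; python3 -c "
from h import *
plan([(.36,.1,.2,None),(.44,-.25,.2,9)])"
```

```text
[0.5405 0.379  0.1499] 0.04384534355501737 [ 0.9946 -0.104   0.0047]
amber [array([  0.532 ,   0.2973,   0.0325,   0.02  ,  83.8441, 325.    ,
       276.    ]), array([  0.5388,   0.3753,   0.033 ,   0.019 ,  84.6198, 324.    ,
       197.    ])]
silver [array([  0.5322,   0.3006,   0.0447,   0.0303,  83.8385, 325.    ,
       272.    ]), array([  0.5393,   0.3768,   0.0439,   0.0303,  83.911 , 324.    ,
       197.    ]), array([  0.522 ,   0.3905,   0.1342,   0.1527,  84.0057, 337.    ,
       138.    ])]
top box [  0.4573  -0.4219   0.0348   0.0379   8.8161 450.     238.    ]
top box [  0.4865  -0.3361   0.0378   0.0355  79.7668 420.     229.    ]
top box [  0.5665  -0.4251   0.0323   0.0381   5.7766 448.     202.    ]
top box [  0.5889  -0.3386   0.0352   0.0384  10.7758 419.     195.    ]
top box [  0.6562  -0.4632   0.0209   0.0554  86.5375 459.     173.    ]
side amber [  0.5346   0.3041   0.0234   0.0157  68.6554 260.     127.    ]
side box [  0.4588  -0.4207   0.0271   0.0332   8.6796 349.     351.    ]
side box [  0.5687  -0.4241   0.0285   0.0338  11.7876 394.     330.    ]
side box [  0.66    -0.4605   0.0603   0.0225   3.6815 438.     326.    ]
side box [  0.489   -0.3351   0.034    0.0266  80.5777 343.     310.    ]
side box [  0.5909  -0.3387   0.0297   0.0333  14.7436 382.     293.    ]
shift [-3.74  7.39 -1.34] rows 9.0
turn [ 0.01  0.03 -3.27] shift [0.61 8.96 0.  ] rows 9.0
```

Both carriers sit in the tray at (0.532, 0.301) and (0.539, 0.377). Boxes next: the two nearer ones at top pixels (420,229) and (419,195); all four are alike.

```bash
python3 -c "
from h import *
plan([(.40,.1,.18,None),(.488,-.3357,.13,-10)])"
```

```text
shift [-2.74  7.28 -0.84] rows 8.0
turn [0.02 0.02 0.88] shift [ 4.06 10.34  1.25] rows 12.0
```

step_arm:
  steps:
    - {"xyz":[-0.3,0.81,-0.1],"turn":[0,0,0],"gripper":0.29}
    - {"xyz":[-0.3,0.81,-0.1],"turn":[0,0,0],"gripper":0.29}
    - {"xyz":[-0.3,0.81,-0.1],"turn":[0,0,0],"gripper":0.29}
    - {"xyz":[-0.3,0.81,-0.1],"turn":[0,0,0],"gripper":0.29}
    - {"xyz":[-0.3,0.81,-0.1],"turn":[0,0,0],"gripper":0.29}
    - {"xyz":[-0.3,0.81,-0.1],"turn":[0,0,0],"gripper":0.29}
    - {"xyz":[-0.3,0.81,-0.1],"turn":[0,0,0],"gripper":0.29}
    - {"xyz":[-0.32,0.81,-0.07],"turn":[0,0,0],"gripper":0.29}
    - {"xyz":[-0.32,0.81,-0.07],"turn":[0,0,0.88],"gripper":0.29}

```text
time_s: 32.85
position: [0.3989, 0.0989, 0.1795]
tool_rot: [[0.985, -0.173, -0.002], [-0.173, -0.985, 0.0], [-0.002, 0.0, -1.0]]
ft_force: [1.3, -1.3, 0.1]
grip_width: 0.0551
```

step_arm:
  steps:
    - {"xyz":[0.34,0.86,0.1],"turn":[0,0,0],"gripper":0.29}
    - {"xyz":[0.34,0.86,0.1],"turn":[0,0,0],"gripper":0.29}
    - {"xyz":[0.34,0.86,0.1],"turn":[0,0,0],"gripper":0.29}
    - {"xyz":[0.34,0.86,0.1],"turn":[0,0,0],"gripper":0.29}
    - {"xyz":[0.34,0.86,0.1],"turn":[0,0,0],"gripper":0.29}
    - {"xyz":[0.34,0.86,0.1],"turn":[0,0,0],"gripper":0.29}
    - {"xyz":[0.34,0.86,0.1],"turn":[0,0,0],"gripper":0.29}
    - {"xyz":[0.34,0.86,0.1],"turn":[0,0,0],"gripper":0.29}
    - {"xyz":[0.34,0.86,0.1],"turn":[0,0,0],"gripper":0.29}
    - {"xyz":[0.34,0.86,0.1],"turn":[0,0,0],"gripper":0.29}
    - {"xyz":[0.34,0.86,0.1],"turn":[0,0,0],"gripper":0.29}
    - {"xyz":[0.3,0.86,0.1],"turn":[0,0,0],"gripper":0.29}
    - {"xyz":[0,0,0],"turn":[0,0,0],"gripper":0.29}
    - {"xyz":[0,0,0],"turn":[0,0,0],"gripper":0.29}

```text
time_s: 34.02
position: [0.4871, -0.3357, 0.1304]
tool_rot: [[0.984, -0.176, -0.002], [-0.176, -0.984, 0.002], [-0.003, -0.002, -1.0]]
ft_force: [0.9, 0.3, -0.7]
grip_width: 0.0551
```

```bash
cat > wb.py <<'E'
from h import *
import sys
np.set_printoptions(precision=4,suppress=True)
s=env.observe();print(s['position'],s['grip_width'],s['tool_rot'][:,0],s['q']); p=s['position']
im,d,ci=snap('wrist',sys.argv[1]+'.png'); hsv=cv2.cvtColor(im,cv2.COLOR_RGB2HSV); H,S,V=cv2.split(hsv); P=pts(d,ci)
m=(P[...,2]>.0095)&(P[...,2]<.025)&(np.hypot(P[...,0]-p[0],P[...,1]-p[1])<.1)
for r in rects(im,ci,m,.014,200): print('h>9mm',np.array(r),np.median(P[...,2][int(r[6])-3:int(r[6])+4,int(r[5])-3:int(r[5])+4]))
m=(V>140)&(S<60)&m
for r in rects(im,ci,cv2.morphologyEx(m.astype(np.uint8),cv2.MORPH_CLOSE,np.ones((9,9))),.014,200): print('white',np.array(r))
cv2.imwrite('pics/'+sys.argv[1]+'c.png',cv2.cvtColor(im[100:400,160:480],cv2.COLOR_RGB2BGR))
E
python3 wb.py w22
```

```text
[ 0.4871 -0.3357  0.1304] 0.055082523859929976 [ 0.9844 -0.1761 -0.0026] [-46.0256  32.1307  77.7344   0.0039  70.3231 -35.8815]
h>9mm [  0.4648  -0.4179   0.0342   0.0359   8.8831 318.     292.    ] 0.014674850292607011
h>9mm [  0.4942  -0.3334   0.0341   0.0332  79.2444 335.     198.    ] 0.01459146169234904
h>9mm [  0.5846  -0.3379   0.012    0.0349  13.5739 449.     182.    ] 0.014469246091509042
white [  0.4641  -0.4195   0.0325   0.0331   8.941  318.     294.    ]
white [  0.4938  -0.3341   0.0325   0.0326  79.2444 335.     198.    ]
```

View pics/w22c.png

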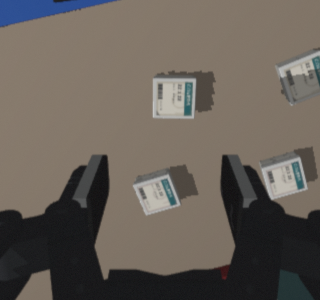

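The wrist view gives (0.494, −0.333). The top and side masks include the box's near face, which biases them. Going closer to check.

step_arm:
  steps:
    - {"xyz":[0.16,0,0.6],"turn":[0,0,0],"gripper":0.29}
    - {"xyz":[0,0,0.6],"turn":[0,0,0],"gripper":0.29}
    - {"xyz":[0,0,0.5],"turn":[0,0,0],"gripper":0.29}
    - {"xyz":[0,0,0],"turn":[0,0,0],"gripper":0.29}
    - {"xyz":[0,0,0],"turn":[0,0,0],"gripper":0.29}

```text
time_s: 34.48
position: [0.4939, -0.3343, 0.0641]
tool_rot: [[0.985, -0.173, -0.002], [-0.173, -0.985, 0.002], [-0.002, -0.001, -1.0]]
ft_force: [-0.8, 0.8, 0.7]
grip_width: 0.0552
```

```bash
python3 wb.py w23; python3 -c "
from h import *
plan([(.4935,-.334,.0245,-10.8)])"
```

```text
[ 0.4939 -0.3343  0.0641] 0.055241132539161526 [ 0.985  -0.1728 -0.0019] [-45.4573  37.1153  80.9221   0.0043  62.0996 -35.5105]
h>9mm [  0.4648  -0.4172   0.0345   0.0369   8.9137 306.     351.    ] 0.014607807089668245
h>9mm [  0.4941  -0.3329   0.035    0.0333  78.5744 327.     236.    ] 0.01477668294730497
h>9mm [  0.5872  -0.3367   0.0189   0.0354  12.3631 485.     214.    ] 0.014516709517038678
white [  0.4641  -0.4192   0.0323   0.0332   9.051  306.     354.    ]
white [  0.4936  -0.334    0.0328   0.0328  78.7227 327.     238.    ]
turn [ 0.   -0.    0.18] shift [-0.03 -0.02  1.02] rows 2.0
```

step_arm:
  steps:
    - {"xyz":[0,0,0.5],"turn":[0,0,0.2],"gripper":0.29}
    - {"xyz":[0,0,0.35],"turn":[0,0,0],"gripper":0.29}
    - {"xyz":[0,0,0.17],"turn":[0,0,0],"gripper":0.29}
    - {"xyz":[0,0,0],"turn":[0,0,0],"gripper":0.29}
    - {"xyz":[0,0,0],"turn":[0,0,0],"gripper":0}
    - {"xyz":[0,0,0],"turn":[0,0,0],"gripper":-0.2}
    - {"xyz":[0,0,0],"turn":[0,0,0],"gripper":-0.4}
    - {"xyz":[0,0,0],"turn":[0,0,0],"gripper":-0.5}
    - {"xyz":[0,0,0],"turn":[0,0,0],"gripper":-0.5}
    - {"xyz":[0,0,0],"turn":[0,0,0],"gripper":-0.5}
  squeeze: 30

```text
time_s: 35.37
position: [0.4946, -0.3361, 0.025]
tool_rot: [[0.982, -0.19, 0.002], [-0.19, -0.982, -0.002], [0.002, 0.001, -1.0]]
ft_force: [-1.0, 0.7, 6.5]
grip_width: 0.0327
```

step_arm:
  steps:
    - {"xyz":[0,0,-0.3],"turn":[0,0,0],"gripper":-0.5}
    - {"xyz":[0,0,-0.8],"turn":[0,0,0],"gripper":-0.5}
    - {"xyz":[0,0,-0.9],"turn":[0,0,0],"gripper":-0.5}
    - {"xyz":[0,0,-0.9],"turn":[0,0,0],"gripper":-0.5}
    - {"xyz":[0,0,0],"turn":[0,0,0],"gripper":-0.5}
    - {"xyz":[0,0,0],"turn":[0,0,0],"gripper":-0.5}

```text
time_s: 35.87
position: [0.4947, -0.3362, 0.142]
tool_rot: [[0.982, -0.19, 0.004], [-0.19, -0.982, -0.004], [0.004, 0.003, -1.0]]
ft_force: [-0.4, 0.1, -1.4]
grip_width: 0.0327
```

```bash
python3 -c "
from h import *
plan([(.40,.1,.16,None),(.444,.3151,.16,-6),(.444,.3151,.03,None)])"
```

```text
shift [ -4.39 -10.26  -0.5 ] rows 12.0
turn [ 0.04 -0.05 -1.07] shift [ 0.53 -5.46  0.  ] rows 6.0
shift [0.   0.   3.25] rows 4.0
```

step_arm:
  steps:
    - {"xyz":[-0.36,-0.85,-0.05],"turn":[0,0,0],"gripper":-0.5}
    - {"xyz":[-0.36,-0.85,-0.05],"turn":[0,0,0],"gripper":-0.5}
    - {"xyz":[-0.36,-0.85,-0.05],"turn":[0,0,0],"gripper":-0.5}
    - {"xyz":[-0.36,-0.85,-0.05],"turn":[0,0,0],"gripper":-0.5}
    - {"xyz":[-0.36,-0.85,-0.05],"turn":[0,0,0],"gripper":-0.5}
    - {"xyz":[-0.36,-0.85,-0.05],"turn":[0,0,0],"gripper":-0.5}
    - {"xyz":[-0.36,-0.85,-0.05],"turn":[0,0,0],"gripper":-0.5}
    - {"xyz":[-0.36,-0.85,-0.05],"turn":[0,0,0],"gripper":-0.5}
    - {"xyz":[-0.36,-0.85,-0.05],"turn":[0,0,0],"gripper":-0.5}
    - {"xyz":[-0.36,-0.85,-0.05],"turn":[0,0,0],"gripper":-0.5}
    - {"xyz":[-0.36,-0.85,0],"turn":[0,0,0],"gripper":-0.5}
    - {"xyz":[-0.43,-0.91,0],"turn":[0,0,0],"gripper":-0.5}
    - {"xyz":[0,0,0],"turn":[0,0,-0.53],"gripper":-0.5}
    - {"xyz":[0,0,0],"turn":[0,0,-0.54],"gripper":-0.5}

```text
time_s: 37.03
position: [0.3981, 0.1026, 0.1587]
tool_rot: [[0.995, -0.099, -0.002], [-0.099, -0.995, 0.0], [-0.002, 0.0, -1.0]]
ft_force: [0.6, -0.7, -0.3]
grip_width: 0.0324
```

step_arm:
  steps:
    - {"xyz":[0.09,-0.91,0],"turn":[0,0,0],"gripper":-0.5}
    - {"xyz":[0.09,-0.91,0],"turn":[0,0,0],"gripper":-0.5}
    - {"xyz":[0.09,-0.91,0],"turn":[0,0,0],"gripper":-0.5}
    - {"xyz":[0.09,-0.91,0],"turn":[0,0,0],"gripper":-0.5}
    - {"xyz":[0.09,-0.91,0],"turn":[0,0,0],"gripper":-0.5}
    - {"xyz":[0.08,-0.91,0],"turn":[0,0,0],"gripper":-0.5}
    - {"xyz":[0,0,0],"turn":[0,0,0],"gripper":-0.5}
    - {"xyz":[0,0,0],"turn":[0,0,0],"gripper":-0.5}

```text
time_s: 37.7
position: [0.4428, 0.3166, 0.158]
tool_rot: [[0.995, -0.102, -0.002], [-0.102, -0.995, -0.001], [-0.002, 0.001, -1.0]]
ft_force: [-0.8, -1.5, 0.2]
grip_width: 0.0327
```

```bash
python3 -c "
from h import *
s=env.observe();print(s['position'],s['grip_width'])
plan([(.444,.3151,.0308,-6)])"
```

```text
[0.44281842 0.31657286 0.15797647] 0.03268893863606381
turn [0.02 0.03 0.03] shift [0.03 0.03 3.18] rows 4.0
```

step_arm:
  steps:
    - {"xyz":[0.03,0.03,0.8],"turn":[0,0,0],"gripper":-0.5}
    - {"xyz":[0,0,0.8],"turn":[0,0,0],"gripper":-0.5}
    - {"xyz":[0,0,0.8],"turn":[0,0,0],"gripper":-0.5}
    - {"xyz":[0,0,0.4],"turn":[0,0,0],"gripper":-0.5}
    - {"xyz":[0,0,0.25],"turn":[0,0,0],"gripper":-0.5}
    - {"xyz":[0,0,0.12],"turn":[0,0,0],"gripper":-0.5}
    - {"xyz":[0,0,0],"turn":[0,0,0],"gripper":-0.5}
    - {"xyz":[0,0,0],"turn":[0,0,0],"gripper":-0.5}
    - {"xyz":[0,0,0],"turn":[0,0,0],"gripper":-0.1}
    - {"xyz":[0,0,0],"turn":[0,0,0],"gripper":0.05}
    - {"xyz":[0,0,0],"turn":[0,0,0],"gripper":0.05}
    - {"xyz":[0,0,0],"turn":[0,0,0],"gripper":0.05}
    - {"xyz":[0,0,-0.3],"turn":[0,0,0],"gripper":0.05}
    - {"xyz":[0,0,-0.8],"turn":[0,0,0],"gripper":0.05}
    - {"xyz":[0,0,-0.9],"turn":[0,0,0],"gripper":0.05}
    - {"xyz":[0,0,-0.9],"turn":[0,0,0],"gripper":0.05}
    - {"xyz":[0,0,0],"turn":[0,0,0],"gripper":0.05}
    - {"xyz":[0,0,0],"turn":[0,0,0],"gripper":0.05}

```text
time_s: 39.2
position: [0.4452, 0.3145, 0.1507]
tool_rot: [[0.994, -0.105, 0.004], [-0.105, -0.994, 0.002], [0.004, -0.002, -1.0]]
ft_force: [-0.0, -1.1, -0.8]
grip_width: 0.0444
```

Run:
```python
from h import *
np.set_printoptions(precision=4,suppress=True)
s=env.observe();p=s['position'];print(p)
im,d,ci=snap('wrist','w24.png');hsv=cv2.cvtColor(im,cv2.COLOR_RGB2HSV); H,S,V=cv2.split(hsv); P=pts(d,ci)
m=(P[...,2]>.014)&(P[...,2]<.03)&(np.hypot(P[...,0]-p[0],P[...,1]-p[1])<.045)
for r in rects(im,ci,m,.019,200): print(np.array(r),np.median(P[...,2][int(r[6])-3:int(r[6])+4,int(r[5])-3:int(r[5])+4]))
plan([(.42,.1,.18,None),(.593,-.337,.13,-6)])
```

```text
[0.4452 0.3145 0.1507]
[  0.4447   0.3167   0.034    0.0334  83.8895 325.     193.    ] 0.019504429930402634
shift [-0.05  5.39 -0.78] rows 6.0
turn [-0.01 -0.01 -0.  ] shift [ 5.44 10.41  1.25] rows 12.0
```

First box stands in the tray (top at 0.0195). Second box.

step_arm:
  steps:
    - {"xyz":[0,0.9,-0.13],"turn":[0,0,0],"gripper":0.29}
    - {"xyz":[0,0.9,-0.13],"turn":[0,0,0],"gripper":0.29}
    - {"xyz":[0,0.9,-0.13],"turn":[0,0,0],"gripper":0.29}
    - {"xyz":[0,0.9,-0.13],"turn":[0,0,0],"gripper":0.29}
    - {"xyz":[0,0.9,-0.13],"turn":[0,0,0],"gripper":0.29}
    - {"xyz":[0,0.9,-0.13],"turn":[0,0,0],"gripper":0.29}
    - {"xyz":[0.42,0.8,0.1],"turn":[0,0,0],"gripper":0.29}
    - {"xyz":[0.42,0.8,0.1],"turn":[0,0,0],"gripper":0.29}
    - {"xyz":[0.42,0.8,0.1],"turn":[0,0,0],"gripper":0.29}
    - {"xyz":[0.42,0.8,0.1],"turn":[0,0,0],"gripper":0.29}
    - {"xyz":[0.42,0.8,0.1],"turn":[0,0,0],"gripper":0.29}
    - {"xyz":[0.42,0.8,0.1],"turn":[0,0,0],"gripper":0.29}
    - {"xyz":[0.42,0.8,0.1],"turn":[0,0,0],"gripper":0.29}
    - {"xyz":[0.42,0.8,0.1],"turn":[0,0,0],"gripper":0.29}
    - {"xyz":[0.42,0.8,0.1],"turn":[0,0,0],"gripper":0.29}
    - {"xyz":[0.42,0.8,0.1],"turn":[0,0,0],"gripper":0.29}
    - {"xyz":[0.42,0.8,0.1],"turn":[0,0,0],"gripper":0.29}
    - {"xyz":[0.42,0.8,0.1],"turn":[0,0,0],"gripper":0.29}
    - {"xyz":[0.4,0.8,0.1],"turn":[0,0,0],"gripper":0.29}

```text
time_s: 40.83
position: [0.5945, -0.3385, 0.1255]
tool_rot: [[0.994, -0.105, -0.003], [-0.105, -0.994, 0.002], [-0.003, -0.002, -1.0]]
ft_force: [-0.4, 0.4, 0.3]
grip_width: 0.0546
```

step_arm:
  steps:
    - {"xyz":[0,0,0],"turn":[0,0,-0.98],"gripper":0.29}
    - {"xyz":[0,0,0],"turn":[0,0,-0.98],"gripper":0.29}
    - {"xyz":[0,0,0],"turn":[0,0,-0.98],"gripper":0.29}
    - {"xyz":[0,0,0],"turn":[0,0,-0.98],"gripper":0.29}
    - {"xyz":[0,0,0],"turn":[0,0,0],"gripper":0.29}
    - {"xyz":[0,0,0],"turn":[0,0,0],"gripper":0.29}

```text
time_s: 41.33
position: [0.5943, -0.3369, 0.1264]
tool_rot: [[0.979, 0.205, -0.002], [0.205, -0.979, 0.002], [-0.002, -0.002, -1.0]]
ft_force: [-0.7, 0.4, -1.0]
grip_width: 0.0546
```

```bash
python3 wb.py w25
```

```text
[ 0.5943 -0.3369  0.1264] 0.054649039563711706 [ 0.9788  0.2046 -0.0016] [-39.4525  40.7876  60.8962  -0.0004  78.4652 -51.2596]
h>9mm [  0.5769  -0.42     0.0305   0.0356   8.8405 288.     289.    ] 0.014630846729696861
h>9mm [  0.5961  -0.3349   0.0333   0.0346  13.3177 330.     202.    ] 0.014413330433909799
white [  0.5767  -0.4215   0.0296   0.0327   8.9077 287.     290.    ]
white [  0.5959  -0.3357   0.0325   0.0331  13.2604 329.     203.    ]
```

step_arm:
  steps:
    - {"xyz":[0.05,-0.03,0],"turn":[0,0,-0.33],"gripper":0.12}
    - {"xyz":[0,0,0.8],"turn":[0,0,0],"gripper":0.12}
    - {"xyz":[0,0,0.8],"turn":[0,0,0],"gripper":0.12}
    - {"xyz":[0,0,0.5],"turn":[0,0,0],"gripper":0.12}
    - {"xyz":[0,0,0.3],"turn":[0,0,0],"gripper":0.12}
    - {"xyz":[0,0,0.15],"turn":[0,0,0],"gripper":0.12}
    - {"xyz":[0,0,0],"turn":[0,0,0],"gripper":0.12}
    - {"xyz":[0,0,0],"turn":[0,0,0],"gripper":0.12}
    - {"xyz":[0,0,0],"turn":[0,0,0],"gripper":0}
    - {"xyz":[0,0,0],"turn":[0,0,0],"gripper":-0.2}
    - {"xyz":[0,0,0],"turn":[0,0,0],"gripper":-0.4}
    - {"xyz":[0,0,0],"turn":[0,0,0],"gripper":-0.5}
    - {"xyz":[0,0,0],"turn":[0,0,0],"gripper":-0.5}
    - {"xyz":[0,0,0],"turn":[0,0,0],"gripper":-0.5}

```text
time_s: 42.55
position: [0.5969, -0.336, 0.0275]
tool_rot: [[0.973, 0.233, 0.002], [0.233, -0.973, -0.002], [0.002, 0.002, -1.0]]
ft_force: [-0.7, 0.8, 5.9]
grip_width: 0.0324
```

step_arm:
  steps:
    - {"xyz":[0,0,-0.3],"turn":[0,0,0],"gripper":-0.5}
    - {"xyz":[0,0,-0.8],"turn":[0,0,0],"gripper":-0.5}
    - {"xyz":[0,0,-0.9],"turn":[0,0,0],"gripper":-0.5}
    - {"xyz":[0,0,-0.9],"turn":[0,0,0],"gripper":-0.5}
    - {"xyz":[0,0,0],"turn":[0,0,0],"gripper":-0.5}
    - {"xyz":[0,0,0],"turn":[0,0,0],"gripper":-0.5}

```text
time_s: 43.05
position: [0.5969, -0.336, 0.1451]
tool_rot: [[0.973, 0.233, 0.004], [0.233, -0.973, -0.003], [0.003, 0.004, -1.0]]
ft_force: [-0.5, 0.5, -1.4]
grip_width: 0.032
```

```bash
python3 -c "
from h import *
plan([(.42,.1,.16,None),(.4513,.3847,.16,-6),(.4513,.3847,.031,None)])"
```

```text
shift [ -1.76 -11.63  -0.43] rows 12.0
turn [ 0.05 -0.05  4.25] shift [ 0.03 -7.16  0.  ] rows 8.0
shift [0.   0.   3.22] rows 4.0
```

step_arm:
  steps:
    - {"xyz":[-0.135,-0.895,-0.03],"turn":[0,0,0],"gripper":-0.5}
    - {"xyz":[-0.135,-0.895,-0.03],"turn":[0,0,0],"gripper":-0.5}
    - {"xyz":[-0.135,-0.895,-0.03],"turn":[0,0,0],"gripper":-0.5}
    - {"xyz":[-0.135,-0.895,-0.03],"turn":[0,0,0],"gripper":-0.5}
    - {"xyz":[-0.135,-0.895,-0.03],"turn":[0,0,0],"gripper":-0.5}
    - {"xyz":[-0.135,-0.895,-0.03],"turn":[0,0,0],"gripper":-0.5}
    - {"xyz":[-0.135,-0.895,-0.03],"turn":[0,0,0],"gripper":-0.5}
    - {"xyz":[-0.135,-0.895,-0.03],"turn":[0,0,0],"gripper":-0.5}
    - {"xyz":[-0.135,-0.895,-0.03],"turn":[0,0,0],"gripper":-0.5}
    - {"xyz":[-0.135,-0.895,-0.03],"turn":[0,0,0],"gripper":-0.5}
    - {"xyz":[-0.135,-0.895,-0.03],"turn":[0,0,0],"gripper":-0.5}
    - {"xyz":[-0.135,-0.895,-0.03],"turn":[0,0,0],"gripper":-0.5}
    - {"xyz":[-0.14,-0.89,-0.03],"turn":[0,0,0],"gripper":-0.5}
    - {"xyz":[0,0,0],"turn":[0,0,0.85],"gripper":-0.5}
    - {"xyz":[0,0,0],"turn":[0,0,0.85],"gripper":-0.5}
    - {"xyz":[0,0,0],"turn":[0,0,0.85],"gripper":-0.5}
    - {"xyz":[0,0,0],"turn":[0,0,0.85],"gripper":-0.5}
    - {"xyz":[0,0,0],"turn":[0,0,0.85],"gripper":-0.5}

```text
time_s: 44.55
position: [0.4189, 0.1006, 0.1568]
tool_rot: [[0.994, -0.108, -0.002], [-0.108, -0.994, 0.0], [-0.002, 0.0, -1.0]]
ft_force: [-0.4, 0.5, -0.6]
grip_width: 0.0325
```

step_arm:
  steps:
    - {"xyz":[0,-0.9,0],"turn":[0,0,0],"gripper":-0.5}
    - {"xyz":[0,-0.9,0],"turn":[0,0,0],"gripper":-0.5}
    - {"xyz":[0,-0.9,0],"turn":[0,0,0],"gripper":-0.5}
    - {"xyz":[0,-0.9,0],"turn":[0,0,0],"gripper":-0.5}
    - {"xyz":[0,-0.9,0],"turn":[0,0,0],"gripper":-0.5}
    - {"xyz":[0,-0.9,0],"turn":[0,0,0],"gripper":-0.5}
    - {"xyz":[0,-0.9,0],"turn":[0,0,0],"gripper":-0.5}
    - {"xyz":[0.03,-0.86,0],"turn":[0,0,0],"gripper":-0.5}
    - {"xyz":[0,0,0],"turn":[0,0,0],"gripper":-0.5}
    - {"xyz":[0,0,0],"turn":[0,0,0],"gripper":-0.5}

```text
time_s: 45.38
position: [0.45, 0.3861, 0.156]
tool_rot: [[0.995, -0.103, -0.002], [-0.103, -0.995, -0.001], [-0.002, 0.002, -1.0]]
ft_force: [-1.0, -0.7, -0.2]
grip_width: 0.0322
```

```bash
python3 -c "
from h import *
s=env.observe();print(s['position'],s['grip_width'])
plan([(.4513,.3847,.0333,-6)])"
```

```text
[0.45004234 0.3861191  0.15596033] 0.03215408035905611
turn [0.02 0.03 0.02] shift [0.03 0.03 3.07] rows 4.0
```

Lower, release, rise, and draw back to the base side.

step_arm:
  steps:
    - {"xyz":[0.03,0.03,0.8],"turn":[0,0,0],"gripper":-0.5}
    - {"xyz":[0,0,0.8],"turn":[0,0,0],"gripper":-0.5}
    - {"xyz":[0,0,0.7],"turn":[0,0,0],"gripper":-0.5}
    - {"xyz":[0,0,0.4],"turn":[0,0,0],"gripper":-0.5}
    - {"xyz":[0,0,0.22],"turn":[0,0,0],"gripper":-0.5}
    - {"xyz":[0,0,0.14],"turn":[0,0,0],"gripper":-0.5}
    - {"xyz":[0,0,0],"turn":[0,0,0],"gripper":-0.5}
    - {"xyz":[0,0,0],"turn":[0,0,0],"gripper":-0.5}
    - {"xyz":[0,0,0],"turn":[0,0,0],"gripper":-0.1}
    - {"xyz":[0,0,0],"turn":[0,0,0],"gripper":0.05}
    - {"xyz":[0,0,0],"turn":[0,0,0],"gripper":0.05}
    - {"xyz":[0,0,0],"turn":[0,0,0],"gripper":0.05}
    - {"xyz":[0,0,-0.3],"turn":[0,0,0],"gripper":0.05}
    - {"xyz":[0,0,-0.8],"turn":[0,0,0],"gripper":0.05}
    - {"xyz":[0,0,-0.9],"turn":[0,0,0],"gripper":0.05}
    - {"xyz":[0,0,-0.9],"turn":[0,0,0],"gripper":0.05}
    - {"xyz":[0,0,-0.9],"turn":[0,0,0],"gripper":0.05}
    - {"xyz":[0,0,-0.9],"turn":[0,0,0],"gripper":0.05}
    - {"xyz":[0,0,0],"turn":[0,0,0],"gripper":0.05}
    - {"xyz":[0,0,0],"turn":[0,0,0],"gripper":0.05}

```text
time_s: 47.05
position: [0.4523, 0.3841, 0.2252]
tool_rot: [[0.994, -0.105, 0.004], [-0.105, -0.994, 0.002], [0.004, -0.003, -1.0]]
ft_force: [-0.4, -0.9, -0.9]
grip_width: 0.0448
```

```bash
cat > fin.py <<'E'
from h import *
np.set_printoptions(precision=4,suppress=True)
s=env.observe();print(s['position'],s['time_s'])
im,d,ci=snap('wrist','w26.png');hsv=cv2.cvtColor(im,cv2.COLOR_RGB2HSV); H,S,V=cv2.split(hsv); P=pts(d,ci)
t=np.radians(-6);R=np.array([[np.cos(t),-np.sin(t)],[np.sin(t),np.cos(t)]])
Q=(P[...,:2]-[.495,.360])@R; inn=(abs(Q)<.09).all(-1)
amb=((H<20)|(H>172))&(S>110)&(V>60)&inn
for nm,m,z in(('amber',amb,.014),('high',(P[...,2]>.013)&(P[...,2]<.035)&inn,.0185)):
    for r in rects(im,ci,m,z,100):
        w=np.array(r); c=np.array(r[:2]); 
        k=cv2.circle(np.zeros(m.shape,np.uint8),(int(r[5]),int(r[6])),7,1,-1).astype(bool)&(P[...,2]<.05); q=P[k]
        pl=np.linalg.lstsq(np.c_[q[:,:2]-q[:,:2].mean(0),np.ones(len(q))],q[:,2],rcond=None)[0]
        print(nm,'tray xy',(c-[.495,.36])@R,'size',w[2:5],'plane',pl)
cv2.imwrite('pics/w26v.png',cv2.cvtColor(im,cv2.COLOR_RGB2BGR))
E
python3 fin.py; python3 face.py 26 | grep -E 'top box|side box'
```

```text
[0.4523 0.3841 0.2252] 47.05
amber tray xy [ 0.0443 -0.0548] size [ 0.0313  0.0185 83.8854] plane [-0.0085  0.0209  0.0166]
amber tray xy [0.0434 0.0217] size [ 0.0328  0.0185 83.6675] plane [-0.0183  0.0202  0.0166]
high tray xy [-0.0456 -0.0483] size [ 0.0343  0.0328 83.8889] plane [0.012  0.0176 0.0196]
high tray xy [ 0.0428 -0.0511] size [ 0.0444  0.031  83.8902] plane [0.     0.015  0.0166]
high tray xy [-0.0452  0.0192] size [ 0.0336  0.0335 83.9081] plane [-0.0089  0.0196  0.0194]
high tray xy [0.042  0.0237] size [ 0.043   0.0309 83.9324] plane [-0.0095  0.0273  0.0166]
top box [  0.4573  -0.4219   0.0348   0.0379   8.8161 449.     239.    ]
top box [  0.5665  -0.4251   0.0323   0.0381   5.7766 448.     202.    ]
top box [  0.6562  -0.4632   0.0208   0.0554  86.5375 459.     173.    ]
side box [  0.459   -0.4209   0.0269   0.0336   8.6796 349.     351.    ]
side box [  0.654   -0.4604   0.0476   0.022    1.3321 436.     327.    ]
side box [  0.5686  -0.424    0.0287   0.0336  11.7876 394.     330.    ]
```

View pics/w26v.png

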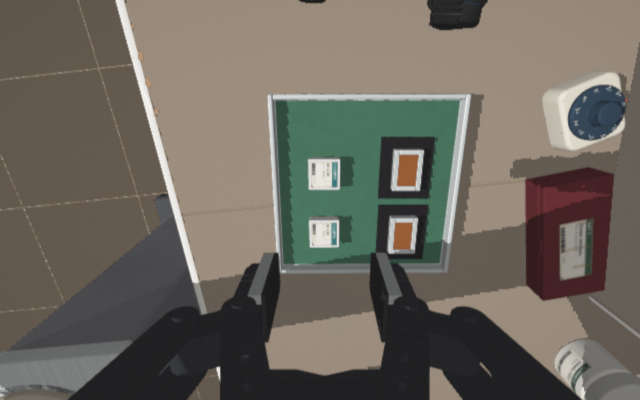

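Tray: both windows up at (406,170) and (402,235), boxes at (323,174) and (323,233), all level within about 0.03 rad. A last scene check for the lifter and any third carrier.

Run:
```python
from h import *
a,_,_=load('side26'); b,_,_=load('top26')
f=lambda x:cv2.resize(cv2.cvtColor(x,cv2.COLOR_RGB2BGR),(480,290))
cv2.imwrite('pics/fin.png',cv2.vconcat([f(a),f(b[90:390,100:600])]))
im,d,ci=load('side26');hsv=cv2.cvtColor(im,cv2.COLOR_RGB2HSV); H,S,V=cv2.split(hsv);P=pts(d,ci)
o=((H<14)|(H>175))&(S>170)&(P[...,1]<-.15)&(P[...,1]>-.3)&(P[...,0]<.5)&(P[...,0]>.3)
print([np.array(r).round(4) for r in rects(im,ci,o,.044,20)],np.median(P[...,2][o]))
```

```text
[array([ 4.26400e-01, -2.34600e-01,  1.57000e-02,  6.49000e-02,
        8.74323e+01,  2.98000e+02,  2.78000e+02])] 0.04391808208586073
```

View pics/fin.png

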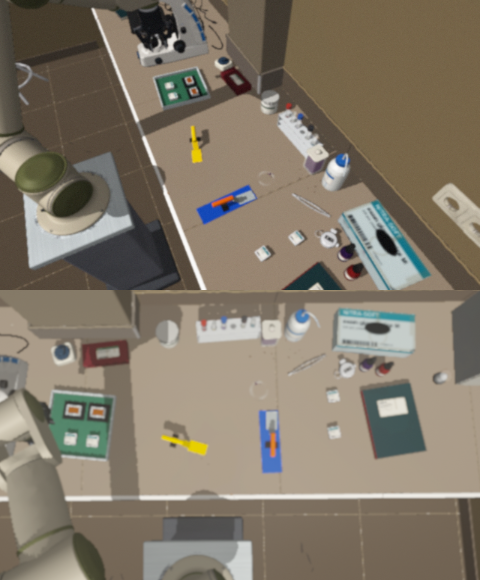

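The last view shows no third carrier, the lifter on its mat, and the jar, forceps and yellow look-alike in place. Handing in.

```bash
python3 -c "
from rig import order
print(order.close_job())"
```

```text
the job is handed in; nothing more can be done
None
```

The job is handed in at about 47 s of the 210 s allowed; no verdict was reported. Only two carriers were present. I turned both over with the lifter blade, put the lifter back on its mat, then placed the carriers and two cover-slip boxes in the tray.

**Last checks**
- **Carriers:** both are face up in the tray, at tray-frame positions of about (0.043, −0.052) and (0.042, 0.023), level to about 0.03 rad.
- **Boxes in the tray:** they stand flat at (−0.046, −0.048) and (−0.045, 0.019). The other two are still outside where they started.
- **Lifter:** it stands on the mat, with its handle where it was at the start.
- **Bystanders:** the jar, the forceps and the yellow look-alike look unmoved in the final pictures.

**What failed or disagreed**
- **Missed grip:** my first grip on carrier A was too high. It closed over the top of the frame and pushed the carrier about 10 mm along while it lay flat. The second, lower grip worked.
- **Knocked carrier:** carrier B had shifted about 28 mm by the time I came back for it. I re-measured it before gripping.
- **Camera mismatch:** the top and side cameras gave box positions about 6 mm off the wrist camera, because they also saw the boxes' near faces. I used the wrist camera. The side camera also reads the lifter handle about 8 mm to one side of the wrist camera, the same as at the start.

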